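# Prick the drilling centres of a batch of handle blanks in one stroke

### The arm

A 6-joint arm with a two-finger parallel gripper is mounted at the origin on a cart in front of the work surface, level with it; the furniture and walls round the work are solid. World frame = base frame: x ahead of the robot, y to its left, z up, the work surface at z = 0. Lengths are in m, angles in rad, forces in N, time in s.
With the tool pointing down it reaches from about 0.25 to 0.725 m from the base axis. Payload 4 kg.
Tool frame: the origin (TCP) lies at the centre of the arm's flange, where the gripper is bolted on; the fingertips stand 173 mm ahead of it and the grasp point (between the pads) lies 155 mm ahead of it; x points along the fingers, z is the direction in which the jaws open and shut, and the axes are right-handed (so a half turn about x gives the same grasp; the last joint's range is limited). The gripper opens to 85 mm and grips with 20 to 120 N. Pads are 22 mm wide; open, the fingers measure 114 mm over their backs; the gripper's body (76 mm by 85 mm) begins 54 mm behind the grasp point. The pads swing forward as they close: fully open they stand 13 mm farther back than shut.
Start: joints at [-1.303, 0.241, 0.005, 1.335, 0, 1.571], TCP at [0.132, -0.482, 0.405] pointing down, gripper open.
Joint ranges: [-2.72, 2.72], [-1.05, 1.87], [-1.09, 1.28], [-1.99, 2.15], [-1.42, 1.44], [-3.14, 3.14]. Speed limits (rad/s): [2.79, 2.79, 3.14, 3.14, 3.14, 3.14].

### API

Orientations are given as a unit quaternion [x, y, z, w].
In Python, from workcell import bot gives the robot as it stands.
- The arm moves only by the tool arm_command, never from a script. Its argument "moves" is one flat list of numbers, 7 for each row, row after row: the shift along the tool's x, y, z in m, then the turn, a rotation vector about the tool's x, y, z in rad, then the closure, from -1 (fully open) to 1 (shut). A call has 1 to 20 rows; each row shifts and turns the pose as measured when the row begins, along the tool's axes as they then stand; what a row does not reach is not made up. A row lasts 1/12 s, in which the tool goes at most 41.7 mm and 7.16 degrees, less where a joint would pass 70% of its speed; a pose out of reach is approached as far as the arm can. A call with a gripper value outside its range is refused whole. The fingers move at their own pace and stop on an object; the grip force is fixed at half the most. Time passes only in rows, so rows that do not move let the fingers close. It gives the time, the measured TCP pose, the force and the opening at its end, in the units of the state.
- bot.get_obs(): the state, without advancing time (a new reading comes with each control period).
- bot.camera(name): name is "side" or "top"; returns the picture (400x640x3 uint8, red, green, blue); there is no depth.
- bot.get_calibration(name): a dict with "mtx" (3x3 intrinsics, pixels), "world_from_camera" (4x4, takes a point from camera to world coordinates). Camera axes: x right, y up, looking along -z (the intrinsics and any distortion apply to the point x, -y, -z); pixel columns grow to the right and rows downward; lengths in m; the calibration is good to about 2 mm. A picture is of the moment at which its call begins. get_calibration takes no time and is no camera call.
- bot.job_done(): hands the job in, once; it reports no verdict.
The state is a dict: "clock": time; "joint_pos": joint angles; "joint_vel": joint speeds; "tau": joint torques, N m; "eef_pos": TCP position; "tool_rot": TCP orientation; "ft_force": force on the tool from outside, world axes, zero at the start; "ft_torque": the same for the moment, N m; "grip_width": finger opening in m.
Only numpy, scipy, OpenCV 4.12 (cv2) and the standard library are available. Lean on these libraries where they do the work, as an engineer would, in place of code of your own. Each camera call takes 0.05 s, during which the arm holds its last target.

### The job

The wooden handle blanks lying askew on the marking press are to have their drilling centres pricked. Nudge all of them into a row on its board, each one pushed square and flush against the fence and centred on a ruled station line of its own; with the whole row in place push the sprung pedal right down to its stop, so that the points mark every blank at one stroke, and let it come up again. Then move the marked blanks into the wooden tray, all lying down (a second layer is fine), and leave the other things on the bench where they are.

Things in the scene. Friction and masses are not known exactly. Their poses are not given: they have to be found in the camera images.
- blank1_mid (a point): centre of a brown wooden handle blank, a square stick 30 x 30 mm thick (its x and z) and 160 mm long (its y), about 0.07 kg. It starts lying flat on the press board, skewed, 15 to 60 mm short of the fence. The blanks are all alike; three to five of the five are there and those absent have no pose.
- blank2_mid (a point): centre of a brown wooden handle blank, a square stick 30 x 30 mm thick (its x and z) and 160 mm long (its y), about 0.07 kg. It starts lying flat on the press board, skewed, 15 to 60 mm short of the fence.
- blank3_mid (a point): centre of a brown wooden handle blank, a square stick 30 x 30 mm thick (its x and z) and 160 mm long (its y), about 0.07 kg. It starts lying flat on the press board, skewed, 15 to 60 mm short of the fence.
- blank4_mid (a point): centre of a brown wooden handle blank, a square stick 30 x 30 mm thick (its x and z) and 160 mm long (its y), about 0.07 kg. It starts lying flat on the press board, skewed, 15 to 60 mm short of the fence.
- blank5_mid (a point): centre of a brown wooden handle blank, a square stick 30 x 30 mm thick (its x and z) and 160 mm long (its y), about 0.07 kg. It starts lying flat on the press board, skewed, 15 to 60 mm short of the fence.
- station1 (a point): station 1 of 5 from the left: where its ruled line on the board meets the foot of the fence's front face, on top of the press board. Axes of every station: x rearward into the fence, y to the left along it, z up. Station lines are 88 mm apart.
- station2 (a point): station 2 of 5 from the left: where its ruled line on the board meets the foot of the fence's front face, on top of the press board. A blank stands right with its length along x, its end touching the fence and its middle over the line: its centre is then 80 mm in front of this point and 15 mm above it. Neighbours in the row leave gaps of 58 mm.
- station3 (a point): station 3 of 5 from the left: where its ruled line on the board meets the foot of the fence's front face, on top of the press board. The fence is an upright aluminium strip, 30 mm high. The plywood board is 12 mm thick, 534 mm wide and reaches 210 mm in front of the fence; the press is fixed.
- station4 (a point): station 4 of 5 from the left: where its ruled line on the board meets the foot of the fence's front face, on top of the press board. Above the row hangs the green beam with one pricker point per station, over the strip 20 to 42 mm in front of the fence; at rest (pedal up) bar and points clear the board by 43 mm or more, and nothing of it stands higher than 105 mm above the bench.
- station5 (a point): station 5 of 5 from the left: where its ruled line on the board meets the foot of the fence's front face, on top of the press board. So blanks slide in under the beam from the front and are drawn out forward before lifting; the front 100 mm of a seated blank is free to grasp from above.
- pedal_pad (a point): middle of the top of the black ribbed rubber pedal pad, 54 x 42 mm, at the front end of the green arm at the right end of the press (94 mm right of station 5's line); it moves with the pedal. At rest it is about 76 mm above the bench.
- pedal (a joint): angle of the pedal with its beam about the steel shaft behind the fence: 0 up at rest, 0.20 rad pressed down on its stop. The shaft runs along the stations' y, 43 mm behind the fence face, 63 mm above the bench. The pad lies 157 mm in front of the shaft and goes down about 31 mm; a spring raises it again; it takes about 4 N to start and 12 N to hold at the stop.
- tray_floor (a point): middle of the inner floor of the open wooden tray left of the press, fixed to the bench. Inside it measures 190 mm (its x) by 235 mm (its y), its walls are 8 mm thick and stand 34 mm above this floor; the floor is 8 mm above the bench; z up.
- tape_measure: the tape measure, loose on the bench beside the work, to be left alone; origin at the centre of its underside. Yellow, 62 x 85 x 37 mm.
- marking_gauge: the marking gauge, loose on the bench beside the work, to be left alone; origin at the centre of its underside. Brown wood with a square head on a bar, 58 x 200 x 66 mm.
- screwdriver_b: the green screwdriver, loose on the bench beside the work, to be left alone; origin at the centre of its underside. Green handle, 25 x 190 x 22 mm.
- shellac_jar: the shellac jar, loose on the bench beside the work, to be left alone; origin at the centre of its underside. Amber glass with a grey lid, standing, 67 mm across, 108 mm high.

How it is judged:
On the way, in this order (a step that is already met when the one before it is completed fails the run):
1. with the pedal up, every blank stands in the row: flush with the fence (gap under 3 mm), square to it and centred on a station line within 6 mm (angle between the y axis of each of blank1_mid, blank2_mid, blank3_mid, blank4_mid, blank5_mid and the x axis of station3, either way round below 0.055 rad and x of each of blank1_mid, blank2_mid, blank3_mid, blank4_mid, blank5_mid in the frame of station3 above -0.084 m and z of each of blank1_mid, blank2_mid, blank3_mid, blank4_mid, blank5_mid in the frame of station3 below 0.0215 m and (y of blank1_mid in the frame of station1 between -0.006 and 0.006 m or y of blank1_mid in the frame of station2 between -0.006 and 0.006 m or y of blank1_mid in the frame of station3 between -0.006 and 0.006 m or y of blank1_mid in the frame of station4 between -0.006 and 0.006 m or y of blank1_mid in the frame of station5 between -0.006 and 0.006 m) and (y of blank2_mid in the frame of station1 between -0.006 and 0.006 m or y of blank2_mid in the frame of station2 between -0.006 and 0.006 m or y of blank2_mid in the frame of station3 between -0.006 and 0.006 m or y of blank2_mid in the frame of station4 between -0.006 and 0.006 m or y of blank2_mid in the frame of station5 between -0.006 and 0.006 m) and (y of blank3_mid in the frame of station1 between -0.006 and 0.006 m or y of blank3_mid in the frame of station2 between -0.006 and 0.006 m or y of blank3_mid in the frame of station3 between -0.006 and 0.006 m or y of blank3_mid in the frame of station4 between -0.006 and 0.006 m or y of blank3_mid in the frame of station5 between -0.006 and 0.006 m) and (y of blank4_mid in the frame of station1 between -0.006 and 0.006 m or y of blank4_mid in the frame of station2 between -0.006 and 0.006 m or y of blank4_mid in the frame of station3 between -0.006 and 0.006 m or y of blank4_mid in the frame of station4 between -0.006 and 0.006 m or y of blank4_mid in the frame of station5 between -0.006 and 0.006 m) and (y of blank5_mid in the frame of station1 between -0.006 and 0.006 m or y of blank5_mid in the frame of station2 between -0.006 and 0.006 m or y of blank5_mid in the frame of station3 between -0.006 and 0.006 m or y of blank5_mid in the frame of station4 between -0.006 and 0.006 m or y of blank5_mid in the frame of station5 between -0.006 and 0.006 m) and value of joint pedal below 0.02 rad), for 0.2 s.
2. the pedal is pressed down to its stop with the whole row still in place (angle between the y axis of each of blank1_mid, blank2_mid, blank3_mid, blank4_mid, blank5_mid and the x axis of station3, either way round below 0.055 rad and x of each of blank1_mid, blank2_mid, blank3_mid, blank4_mid, blank5_mid in the frame of station3 above -0.084 m and z of each of blank1_mid, blank2_mid, blank3_mid, blank4_mid, blank5_mid in the frame of station3 below 0.0215 m and (y of blank1_mid in the frame of station1 between -0.006 and 0.006 m or y of blank1_mid in the frame of station2 between -0.006 and 0.006 m or y of blank1_mid in the frame of station3 between -0.006 and 0.006 m or y of blank1_mid in the frame of station4 between -0.006 and 0.006 m or y of blank1_mid in the frame of station5 between -0.006 and 0.006 m) and (y of blank2_mid in the frame of station1 between -0.006 and 0.006 m or y of blank2_mid in the frame of station2 between -0.006 and 0.006 m or y of blank2_mid in the frame of station3 between -0.006 and 0.006 m or y of blank2_mid in the frame of station4 between -0.006 and 0.006 m or y of blank2_mid in the frame of station5 between -0.006 and 0.006 m) and (y of blank3_mid in the frame of station1 between -0.006 and 0.006 m or y of blank3_mid in the frame of station2 between -0.006 and 0.006 m or y of blank3_mid in the frame of station3 between -0.006 and 0.006 m or y of blank3_mid in the frame of station4 between -0.006 and 0.006 m or y of blank3_mid in the frame of station5 between -0.006 and 0.006 m) and (y of blank4_mid in the frame of station1 between -0.006 and 0.006 m or y of blank4_mid in the frame of station2 between -0.006 and 0.006 m or y of blank4_mid in the frame of station3 between -0.006 and 0.006 m or y of blank4_mid in the frame of station4 between -0.006 and 0.006 m or y of blank4_mid in the frame of station5 between -0.006 and 0.006 m) and (y of blank5_mid in the frame of station1 between -0.006 and 0.006 m or y of blank5_mid in the frame of station2 between -0.006 and 0.006 m or y of blank5_mid in the frame of station3 between -0.006 and 0.006 m or y of blank5_mid in the frame of station4 between -0.006 and 0.006 m or y of blank5_mid in the frame of station5 between -0.006 and 0.006 m) and value of joint pedal above 0.188 rad), for 0.2 s.
At the end, for the whole second after the job is handed in: every blank lies in the tray, its centre within the walls and less than 65 mm above the tray floor, its length level within 0.17 rad, at rest; the pedal is up (x of blank1_mid in the frame of tray_floor between -0.095 and 0.095 m and y of blank1_mid in the frame of tray_floor between -0.117 and 0.117 m and z of each of blank1_mid, blank2_mid, blank3_mid, blank4_mid, blank5_mid in the frame of tray_floor below 0.065 m and angle between blank1_mid's own y axis and vertical between 1.4 and 1.74 rad and linear speed of each of blank1, blank2, blank3, blank4, blank5 below 0.02 m/s and x of blank2_mid in the frame of tray_floor between -0.095 and 0.095 m and y of blank2_mid in the frame of tray_floor between -0.117 and 0.117 m and angle between blank2_mid's own y axis and vertical between 1.4 and 1.74 rad and x of blank3_mid in the frame of tray_floor between -0.095 and 0.095 m and y of blank3_mid in the frame of tray_floor between -0.117 and 0.117 m and angle between blank3_mid's own y axis and vertical between 1.4 and 1.74 rad and x of blank4_mid in the frame of tray_floor between -0.095 and 0.095 m and y of blank4_mid in the frame of tray_floor between -0.117 and 0.117 m and angle between blank4_mid's own y axis and vertical between 1.4 and 1.74 rad and x of blank5_mid in the frame of tray_floor between -0.095 and 0.095 m and y of blank5_mid in the frame of tray_floor between -0.117 and 0.117 m and angle between blank5_mid's own y axis and vertical between 1.4 and 1.74 rad and value of joint pedal below 0.02 rad); the robot touches nothing.
It fails at once if the tape measure is moved more than 3 cm (distance of tape_measure from where it was at the start of the episode above 0.03 m).
It fails at once if the marking gauge is moved more than 3 cm (distance of marking_gauge from where it was at the start of the episode above 0.03 m).
It fails at once if the green screwdriver is moved more than 3 cm (distance of screwdriver_b from where it was at the start of the episode above 0.03 m).
It fails at once if the shellac jar is moved more than 3 cm (distance of shellac_jar from where it was at the start of the episode above 0.03 m).
Of blank1, blank2, blank3, blank4, blank5 only 3 to 5 are there at a start; the rules pass over those that are not, and their reading is None.
At some moment in a run one of blank1, blank2, blank3, blank4, blank5 may be knocked a few centimetres aside while the robot is not near it.
Once in a run the grip may slacken for a moment while it holds something.
It also fails if it takes over 210 s, if anything falls off the work surface, if the arm or the gripper's body presses on something with over 40 N, if the wrist force passes 120 N, or if a joint passes its speed limit or range.

## Working session

There is one attempt and no reset: what is moved stays moved. The work goes in short steps, Python scripts to look and compute and a tool call to move; the robot and the scene stay as the last step left them, time stands still between calls to the robot, and variables do not carry over. Pictures are saved under pics/ and viewed, and the job is handed in when it is done.

Besides the shell and the picture viewer there is one more tool, called after "Emit:" by a JSON object that holds its "method" and its "body". arm_command: Moves the arm, as the interface text tells. Its arguments: {"type":"object","properties":{"moves":{"type":"array"}},"required":["moves"]}

```bash
ls; mkdir -p pics; cat > h.py <<'E'
import numpy as np, cv2
from workcell import bot
def snap(n,tag):
    im=bot.camera(n); cv2.imwrite(f'pics/{tag}.png',cv2.cvtColor(im,cv2.COLOR_RGB2BGR)); return im
def cal(n):
    c=bot.get_calibration(n); return np.array(c['mtx'],float),np.array(c['world_from_camera'],float),c
def proj(n,P):
    K,T,_=cal(n); P=np.atleast_2d(P); W=np.linalg.inv(T); q=P@W[:3,:3].T+W[:3,3]; q=q*[1,-1,-1]; u=q@K.T; return u[:,:2]/u[:,2:]
def unproj(n,uv,z):
    K,T,_=cal(n); uv=np.atleast_2d(np.array(uv,float)); d=np.c_[uv,np.ones(len(uv))]@np.linalg.inv(K).T; d=d*[1,-1,-1]@T[:3,:3].T
    o=T[:3,3]; s=(z-o[2])/d[:,2]; return o+d*s[:,None]
E
python3 - <<'E'
from h import *
snap('top','t0');snap('side','s0')
print(cal('top'),cal('side'));o=bot.get_obs();print(o)
E
```

```text
pics
(array([[370.75657793,   0.        , 318.81759204],
       [  0.        , 370.75657793, 196.08750369],
       [  0.        ,   0.        ,   1.        ]]), array([[-0.07730586,  0.97673956, -0.20000907,  0.28758109],
       [-0.99700444, -0.07524364,  0.01790341,  0.11690366],
       [ 0.00243756,  0.20079397,  0.97963046,  1.14548559],
       [ 0.        ,  0.        ,  0.        ,  1.        ]]), {'mtx': array([[370.75657793,   0.        , 318.81759204],
       [  0.        , 370.75657793, 196.08750369],
       [  0.        ,   0.        ,   1.        ]]), 'world_from_camera': array([[-0.07730586,  0.97673956, -0.20000907,  0.28758109],
       [-0.99700444, -0.07524364,  0.01790341,  0.11690366],
       [ 0.00243756,  0.20079397,  0.97963046,  1.14548559],
       [ 0.        ,  0.        ,  0.        ,  1.        ]])}) (array([[413.25359512,   0.        , 317.30694669],
       [  0.        , 413.25359512, 203.01117791],
       [  0.        ,   0.        ,   1.        ]]), array([[-0.99930627, -0.03547145,  0.01134721,  0.54200825],
       [ 0.03210913, -0.66624625,  0.74504023
[... 536 characters left out ...]
   ,  0.        ,  1.        ]])})
{'clock': 0.1, 'joint_pos': array([-1.30300717e+00,  2.41357071e-01,  3.86663103e-03,  1.33518322e+00,
       -1.69018413e-05,  1.57081109e+00]), 'joint_vel': array([-0.00034983, -0.00105248,  0.00217573,  0.00079745, -0.0014636 ,
        0.00186527]), 'tau': array([-1.22344212e-03, -3.73137474e+01,  2.53009665e+01,  1.08679783e-02,
       -7.61739557e-05, -6.32709927e-06]), 'eef_pos': array([ 0.13223708, -0.48195804,  0.40389489]), 'tool_rot': array([ 0.429179  ,  0.56280019, -0.42838355,  0.56173736]), 'ft_force': array([-0.35278188, -0.65866774,  0.78839696]), 'ft_torque': array([-0.04137518,  0.01098321,  0.01926108]), 'grip_width': 0.08540822026770876}
```

View pics/t0.png

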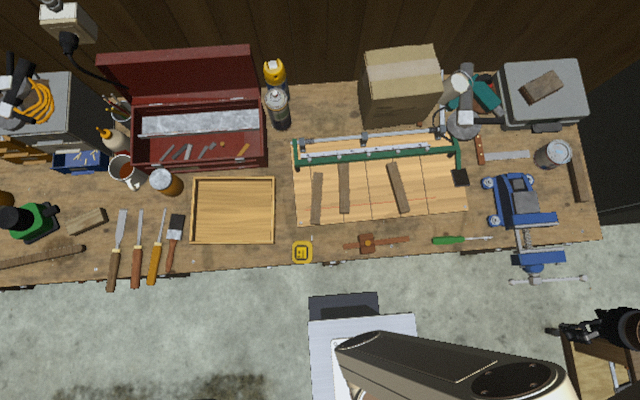

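View pics/s0.png

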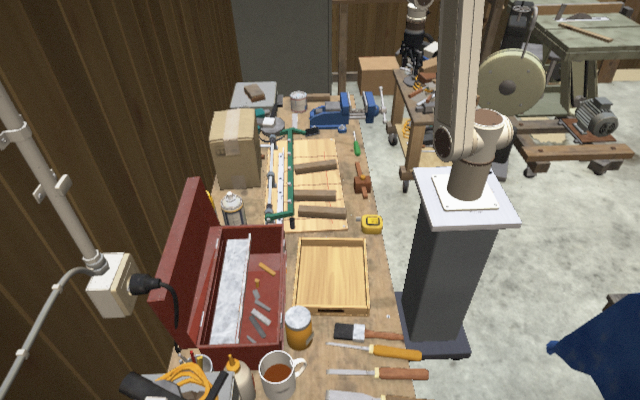

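Three blanks lie on the board (top view columns ~317, 344 and 398). The tray is at ~(233,210), the pad at ~(460,178), the tape at (301,252), the gauge at (370,243) and the screwdriver at (462,240). Next I'll zoom in.

```bash
python3 - <<'E'
import cv2
i=cv2.imread('pics/t0.png'); cv2.imwrite('pics/t0z.png',cv2.resize(i[120:260,280:480],None,fx=4,fy=4,interpolation=cv2.INTER_CUBIC))
i=cv2.imread('pics/s0.png'); cv2.imwrite('pics/s0z.png',cv2.resize(i[115:245,255:385],None,fx=4.5,fy=4.5,interpolation=cv2.INTER_CUBIC))
E
```

```text
(no output)
```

View pics/t0z.png

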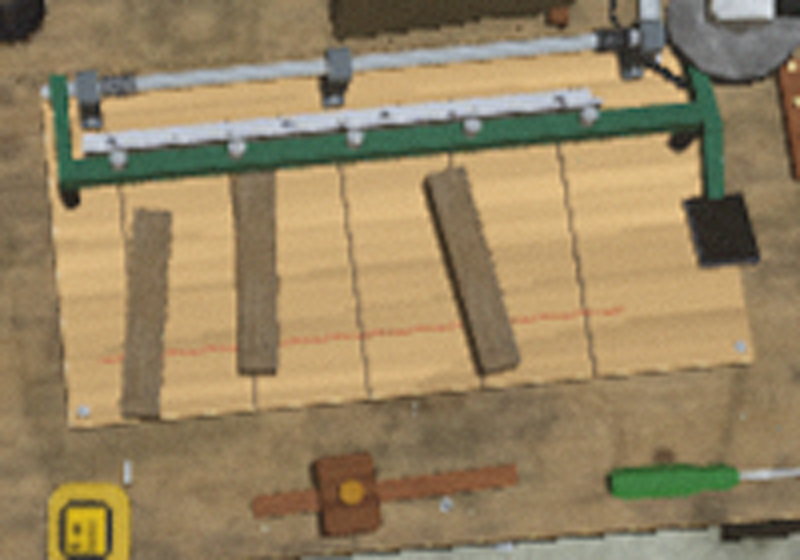

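View pics/s0z.png

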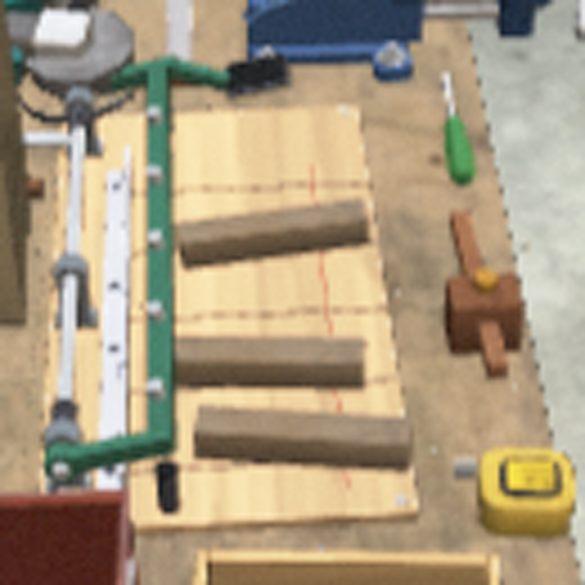

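```bash
cat >> h.py <<'E'
def z2p(p,off=(280,120),f=4): return (np.array(p,float)+0.5)/f-0.5+np.array(off)
E
python3 - <<'E'
from h import *
z=0.012
p=lambda l:unproj('top',z2p(l),z)[:,:2]
F=p([[70,427],[752,362]]);print(F,np.linalg.norm(F[1]-F[0]))
d=(F[1]-F[0]);print('yaw of right dir',np.arctan2(d[1],d[0])+np.pi/2)
print('line ends front',p([[255,410],[369,399],[483,388],[594,376]]))
print('line rear',p([[122,185],[341,163],[558,145]]))
print('left rear corner',p([[42,92]]))
# pad top z .076
print('pad',unproj('top',z2p([[722,231]]),.076))
# pad from side
s=lambda l,z:unproj('side',z2p(l,(255,115),4.5),z)[:,:2]
print('side corners FL,FR',s([[416,514],[357,108]],z)); print('side pad',s([[258,73]],.076))
print('side line front',s([[394,378],[385,310],[366,188]],z))
# blanks top outline z=.042
for q in [[[135,209],[171,211],[160,417],[122,414]],[[277,173],[277,373],[238,374],[233,173]],[[425,178],[467,168],[520,366],[481,373]]]:
    a=unproj('top',z2p(q),.042)[:,:2];print(a.round(4).tolist())
t=[[198,178],[274,178],[275,243],[190,243]]
print('tray',unproj('top',t,.042)[:,:2].round(3).tolist())
E
```

```text
[[ 0.42951626  0.16990072]
 [ 0.43928691 -0.36029443]] 0.5302851739130878
yaw of right dir 0.018426303984473646
line ends front [[ 0.43166009  0.02717045]
 [ 0.43339178 -0.06119881]
 [ 0.43512934 -0.14986735]
 [ 0.43782712 -0.23662895]]
line rear [[ 0.6187047   0.11612754]
 [ 0.62348542 -0.0590305 ]
 [ 0.62510936 -0.23337805]]
left rear corner [[0.70102951 0.17460407]]
pad [[ 0.5303297  -0.32664196  0.076     ]]
side corners FL,FR [[ 0.43307578  0.16852612]
 [ 0.44256515 -0.36530996]]
side pad [[ 0.53436373 -0.32934833]]
side line front [[ 0.43747686  0.01901401]
 [ 0.43833465 -0.06534502]
 [ 0.44259253 -0.23664049]]
[[0.59, 0.1076], [0.5863, 0.0801], [0.4281, 0.1009], [0.4325, 0.1291]]
[[0.6104, -0.0041], [0.4545, 0.0105], [0.456, 0.0398], [0.613, 0.0298]]
[[0.5976, -0.1179], [0.6031, -0.1513], [0.4457, -0.1727], [0.4427, -0.1427]]
tray [[0.598, 0.462], [0.58, 0.229], [0.381, 0.237], [0.401, 0.488]]
```

```bash
cat >> h.py <<'E'
from scipy.spatial.transform import Rotation as R
YAW=0.016
def down(yaw):
    # jaws axis z = world -y rotated by yaw, tool y = +x rotated
    c,s=np.cos(yaw),np.sin(yaw)
    return R.from_matrix(np.c_[[0,0,-1],[c,s,0],[s,-c,0]])
def plan(pos,yaw=None,n=1,half=False):
    o=bot.get_obs(); r=R.from_quat(o['tool_rot'])
    d=r.inv().apply(np.array(pos)-o['eef_pos'])
    rv=np.zeros(3)
    if yaw is not None:
        t=down(yaw)
        if half: t=t*R.from_rotvec([np.pi,0,0])
        rv=(r.inv()*t).as_rotvec()
    print('t',round(o['clock'],2),'eef',o['eef_pos'].round(4),'F',o['ft_force'].round(1),'w',round(o['grip_width'],4))
    print('total shift',d.round(4),'rot',rv.round(4),'rows>=',round(max(np.linalg.norm(d)/.0417,np.linalg.norm(rv)/.125),2))
    print('per row /',n,(d/n).round(4),(rv/n).round(4))
E
python3 - <<'E'
from h import *
r=R.from_quat(bot.get_obs()['tool_rot']).as_matrix();print(r.round(3))
plan([0.5,0.107,0.30],-0.133,20);plan([0.5,0.107,0.30],-0.133,20,True)
E
```

```text
[[-0.001  0.964  0.265]
 [ 0.002  0.265 -0.964]
 [-1.    -0.    -0.002]]
t 0.1 eef [ 0.1322 -0.482   0.4039] F [-0.4 -0.7  0.8] w 0.0854
total shift [ 0.1048  0.5105 -0.4705] rot [ 4.008e-01 -1.800e-03  4.000e-04] rows>= 16.84
per row / 20 [ 0.0052  0.0255 -0.0235] [ 0.02   -0.0001  0.    ]
t 0.1 eef [ 0.1322 -0.482   0.4039] F [-0.4 -0.7  0.8] w 0.0854
total shift [ 0.1048  0.5105 -0.4705] rot [-2.7408e+00 -5.0000e-04 -2.6000e-03] rows>= 21.93
per row / 20 [ 0.0052  0.0255 -0.0235] [-1.37e-01 -0.00e+00 -1.00e-04]
```

Emit:
{"method": "arm_command", "body": {"moves": [0.0, 0.0255, -0.0235, 0, 0, 0, -0.4, 0.0, 0.0255, -0.0235, 0, 0, 0, -0.4, 0.0, 0.0255, -0.0235, 0, 0, 0, -0.4, 0.0, 0.0255, -0.0235, 0, 0, 0, -0.4, 0.0, 0.0255, -0.0235, 0, 0, 0, -0.4, 0.0, 0.0255, -0.0235, 0, 0, 0, -0.4, 0.0, 0.0255, -0.0235, 0, 0, 0, -0.4, 0.0, 0.0255, -0.0235, 0, 0, 0, -0.4, 0.0, 0.0255, -0.0235, 0, 0, 0, -0.4, 0.0, 0.0255, -0.0235, 0, 0, 0, -0.4, 0.0, 0.0255, -0.0235, 0, 0, 0, -0.4, 0.0, 0.0255, -0.0235, 0, 0, 0, -0.4, 0.0, 0.0255, -0.0235, 0, 0, 0, -0.4, 0.0, 0.0255, -0.0235, 0, 0, 0, -0.4, 0.0, 0.0255, -0.0235, 0, 0, 0, -0.4, 0.0, 0.0255, -0.0235, 0, 0, 0, -0.4]}}

```text
clock: 1.43
eef_pos: [0.4346, 0.0045, 0.3985]
tool_rot: [0.433, 0.562, -0.433, 0.556]
ft_force: [-0.3, -1.0, 0.7]
grip_width: 0.0599
```

```bash
python3 - <<'E'
from h import *
plan([0.495,0.1065,0.26],-0.133,6)
E
```

```text
t 1.43 eef [0.4346 0.0045 0.3985] F [-0.3 -1.   0.7] w 0.0599
total shift [ 0.1387  0.0846 -0.0826] rot [ 0.3851 -0.0067  0.0066] rows>= 4.37
per row / 6 [ 0.0231  0.0141 -0.0138] [ 0.0642 -0.0011  0.0011]
```

Emit:
{"method": "arm_command", "body": {"moves": [0.023, 0.0141, -0.0138, 0.064, 0, 0, -0.4, 0.023, 0.0141, -0.0138, 0.064, 0, 0, -0.4, 0.023, 0.0141, -0.0138, 0.064, 0, 0, -0.4, 0.023, 0.0141, -0.0138, 0.064, 0, 0, -0.4, 0.023, 0.0141, -0.0138, 0.064, 0, 0, -0.4, 0.023, 0.0141, -0.0138, 0.064, 0, 0, -0.4, 0, 0, 0, 0, 0, 0, -0.4]}}

```text
clock: 2.02
eef_pos: [0.5182, 0.0111, 0.2556]
tool_rot: [0.517, 0.523, -0.481, 0.477]
ft_force: [-1.2, 0.0, -0.7]
grip_width: 0.0598
```

```bash
python3 - <<'E'
from h import *
plan([0.495,0.1065,0.26],-0.133,2)
snap('top','t1');snap('side','s1')
i=cv2.imread('pics/s1.png'); cv2.imwrite('pics/s1z.png',cv2.resize(i[115:245,255:385],None,fx=4.5,fy=4.5,interpolation=cv2.INTER_CUBIC))
E
```

```text
t 2.02 eef [0.5182 0.0111 0.2556] F [-1.2  0.  -0.7] w 0.0598
total shift [ 0.0038 -0.0231 -0.0954] rot [ 0.1343 -0.0814  0.0167] rows>= 2.36
per row / 2 [ 0.0019 -0.0116 -0.0477] [ 0.0671 -0.0407  0.0084]
```

View pics/s1z.png

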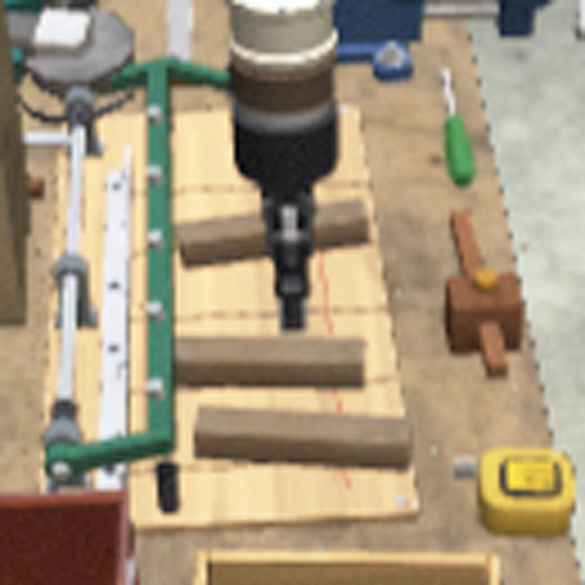

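View pics/t1.png

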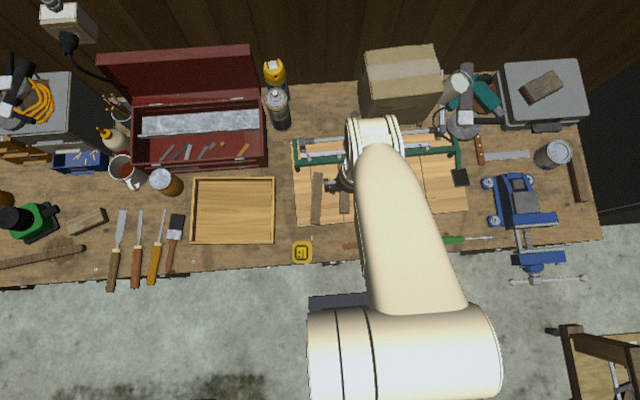

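The gripper is now over blank B at roughly (340,185), clear of everything. The last move fell short in y, so I'll check the joints.

```bash
python3 - <<'E'
from h import *
o=bot.get_obs();print(o['joint_pos'].round(3),o['joint_vel'].round(3),R.from_quat(o['tool_rot']).as_matrix().round(3))
plan([0.495,0.1065,0.26],-0.133,6)
E
```

```text
[ 3.000e-03  3.890e-01 -1.880e-01  1.002e+00  8.300e-02  3.141e+00] [ 0.011 -0.053  0.017  0.014 -0.001 -0.   ] [[-0.009  1.     0.003]
 [ 0.083  0.004 -0.997]
 [-0.997 -0.009 -0.083]]
t 2.12 eef [0.5175 0.0122 0.259 ] F [-0.3 -0.6 -0.2] w 0.0599
total shift [ 0.007  -0.0222 -0.0942] rot [ 0.1363 -0.0821  0.0144] rows>= 2.33
per row / 6 [ 0.0012 -0.0037 -0.0157] [ 0.0227 -0.0137  0.0024]
```

Emit:
{"method": "arm_command", "body": {"moves": [0, -0.004, -0.016, 0.0, 0, 0, -0.4, 0, -0.004, -0.016, 0.0, 0, 0, -0.4, 0, -0.004, -0.016, 0, 0, 0, -0.4]}}

```text
clock: 2.37
eef_pos: [0.5051, 0.0337, 0.266]
tool_rot: [0.513, 0.537, -0.465, 0.481]
ft_force: [-0.4, 0.3, 0.5]
grip_width: 0.0598
```

```bash
python3 - <<'E'
from h import *
o=bot.get_obs();print(o['joint_pos'].round(3),o['joint_vel'].round(3))
plan([0.495,0.1065,0.26],-0.133,6)
E
```

```text
[ 0.04   0.361 -0.212  1.004  0.104  3.141] [ 0.162 -0.126 -0.098  0.013  0.092  0.001]
t 2.37 eef [0.5051 0.0337 0.266 ] F [-0.4  0.3  0.5] w 0.0598
total shift [ 0.0136 -0.007  -0.0721] rot [ 0.1736 -0.103   0.0151] rows>= 1.77
per row / 6 [ 0.0023 -0.0012 -0.012 ] [ 0.0289 -0.0172  0.0025]
```

Joint 6 reached its limit. I'll use the half-turned grasp instead.

Emit:
{"method": "arm_command", "body": {"moves": [-0.01, 0, 0, -0.12, 0, 0, -0.4, -0.01, 0, 0, -0.12, 0, 0, -0.4, 0, 0, 0, -0.12, 0, 0, -0.4, 0, 0, 0, -0.12, 0, 0, -0.4, 0, 0, 0, -0.12, 0, 0, -0.4, 0, 0, 0, -0.12, 0, 0, -0.4, 0, 0, 0, -0.12, 0, 0, -0.4, 0, 0, 0, -0.12, 0, 0, -0.4, 0, 0, 0, -0.12, 0, 0, -0.4, 0, 0, 0, -0.12, 0, 0, -0.4, 0, 0, 0, -0.12, 0, 0, -0.4, 0, 0, 0, -0.12, 0, 0, -0.4, 0, 0, 0, -0.12, 0, 0, -0.4, 0, 0, 0, -0.12, 0, 0, -0.4, 0, 0, 0, -0.12, 0, 0, -0.4, 0, 0, 0, -0.12, 0, 0, -0.4, 0, 0, 0, -0.12, 0, 0, -0.4, 0, 0, 0, -0.12, 0, 0, -0.4, 0, 0, 0, -0.12, 0, 0, -0.4, 0, 0, 0, -0.12, 0, 0, -0.4]}}

```text
clock: 4.03
eef_pos: [0.4891, 0.0563, 0.3217]
tool_rot: [-0.298, 0.595, 0.361, 0.654]
ft_force: [-0.3, -0.1, 0.1]
grip_width: 0.0595
```

```bash
sed -i 's/half=False/half=True/' h.py; python3 - <<'E'
from h import *
o=bot.get_obs();print(o['joint_pos'].round(3),o['joint_vel'].round(3))
plan([0.495,0.1065,0.26],-0.133,8)
E
```

```text
[ 0.084  0.261 -0.195  1.073  0.115  0.687] [ 0.028 -0.047 -0.007  0.011  0.008 -1.452]
t 4.03 eef [0.4891 0.0563 0.3217] F [-0.3 -0.1  0.1] w 0.0595
total shift [0.0673 0.0209 0.0373] rot [-0.4664  0.1233 -0.0126] rows>= 3.86
per row / 8 [0.0084 0.0026 0.0047] [-0.0583  0.0154 -0.0016]
```

Emit:
{"method": "arm_command", "body": {"moves": [0, 0, 0, -0.11, 0.03, -0.003, -0.4, 0, 0, 0, -0.11, 0.03, -0.003, -0.4, 0, 0, 0, -0.11, 0.03, -0.003, -0.4, 0, 0, 0, -0.11, 0.03, -0.003, -0.4, 0, 0, 0, 0, 0, 0, -0.4]}}

```text
clock: 4.45
eef_pos: [0.4846, 0.0615, 0.3302]
tool_rot: [-0.47, 0.526, 0.466, 0.533]
ft_force: [0.5, 0.4, -0.3]
grip_width: 0.0595
```

```bash
python3 - <<'E'
from h import *
plan([0.495,0.1065,0.24],-0.133,4)
E
```

```text
t 4.45 eef [0.4846 0.0615 0.3302] F [ 0.5  0.4 -0.3] w 0.0595
total shift [ 0.0904 -0.0038  0.0456] rot [0.0098 0.0039 0.0106] rows>= 2.43
per row / 4 [ 0.0226 -0.001   0.0114] [0.0024 0.001  0.0026]
```

Emit:
{"method": "arm_command", "body": {"moves": [0.0225, -0.001, 0.0115, 0.0025, 0.001, 0.0025, -0.4, 0.0225, -0.001, 0.0115, 0.0025, 0.001, 0.0025, -0.4, 0.0225, -0.001, 0.0115, 0.0025, 0.001, 0.0025, -0.4, 0.0225, -0.001, 0.0115, 0.0025, 0.001, 0.0025, -0.4, 0, 0, 0, 0, 0, 0, -0.4]}}

```text
clock: 4.87
eef_pos: [0.4948, 0.1124, 0.2469]
tool_rot: [-0.465, 0.527, 0.461, 0.541]
ft_force: [-0.8, 0.4, -0.6]
grip_width: 0.0596
```

```bash
python3 - <<'E'
from h import *
snap('side','s2')
i=cv2.imread('pics/s2.png'); cv2.imwrite('pics/s2z.png',cv2.resize(i[115:245,255:385],None,fx=4.5,fy=4.5,interpolation=cv2.INTER_CUBIC))
plan([0.495,0.1065,0.189],-0.133,3)
E
```

```text
t 4.92 eef [0.4952 0.1118 0.2487] F [-0.6 -0.3  0.6] w 0.0602
total shift [ 0.0597  0.0006 -0.006 ] rot [-0.0089  0.0111  0.0188] rows>= 1.44
per row / 3 [ 0.0199  0.0002 -0.002 ] [-0.003   0.0037  0.0063]
```

View pics/s2z.png

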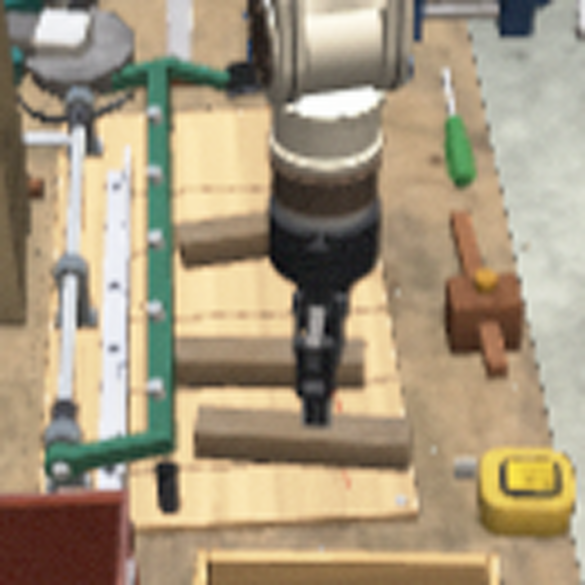

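The gripper is centred over blank A in the side view, at ~(318,425) in the zoom. Descend and grip.

Emit:
{"method": "arm_command", "body": {"moves": [0.02, 0, -0.002, -0.003, 0.004, 0.006, -0.4, 0.02, 0, -0.002, -0.003, 0.004, 0.006, -0.4, 0.017, 0, -0.002, -0.003, 0.004, 0.006, -0.4, 0, 0, 0, 0, 0, 0, -0.4]}}

```text
clock: 5.25
eef_pos: [0.4968, 0.1074, 0.1984]
tool_rot: [-0.467, 0.529, 0.463, 0.537]
ft_force: [-0.4, -0.4, -0.6]
grip_width: 0.0595
```

```bash
python3 - <<'E'
from h import *
plan([0.495,0.1065,0.189],-0.133,1)
E
```

```text
t 5.25 eef [0.4968 0.1074 0.1984] F [-0.4 -0.4 -0.6] w 0.0595
total shift [ 0.0094  0.0018 -0.0012] rot [-0.0025  0.0048  0.0124] rows>= 0.23
per row / 1 [ 0.0094  0.0018 -0.0012] [-0.0025  0.0048  0.0124]
```

Emit:
{"method": "arm_command", "body": {"moves": [0.009, 0.002, -0.001, 0, 0.005, 0.012, -0.4, 0, 0, 0, 0, 0, 0, -0.4, 0, 0, 0, 0, 0, 0, 0.9, 0, 0, 0, 0, 0, 0, 0.9, 0, 0, 0, 0, 0, 0, 0.9, 0, 0, 0, 0, 0, 0, 0.9, 0, 0, 0, 0, 0, 0, 0.9]}}

```text
clock: 5.83
eef_pos: [0.4972, 0.1068, 0.1972]
tool_rot: [-0.466, 0.53, 0.462, 0.537]
ft_force: [-0.1, 1.3, -1.6]
grip_width: 0.0286
```

```bash
python3 - <<'E'
from h import *
plan([0.51,0.1155,0.194],YAW,1)
snap('side','s3')
i=cv2.imread('pics/s3.png'); cv2.imwrite('pics/s3z.png',cv2.resize(i[115:245,255:385],None,fx=4.5,fy=4.5,interpolation=cv2.INTER_CUBIC))
E
```

```text
t 5.83 eef [0.4972 0.1068 0.1972] F [-0.1  1.3 -1.6] w 0.0286
total shift [ 0.0034 -0.0115  0.0104] rot [-0.155   0.0039  0.0115] rows>= 1.24
per row / 1 [ 0.0034 -0.0115  0.0104] [-0.155   0.0039  0.0115]
```

View pics/s3z.png

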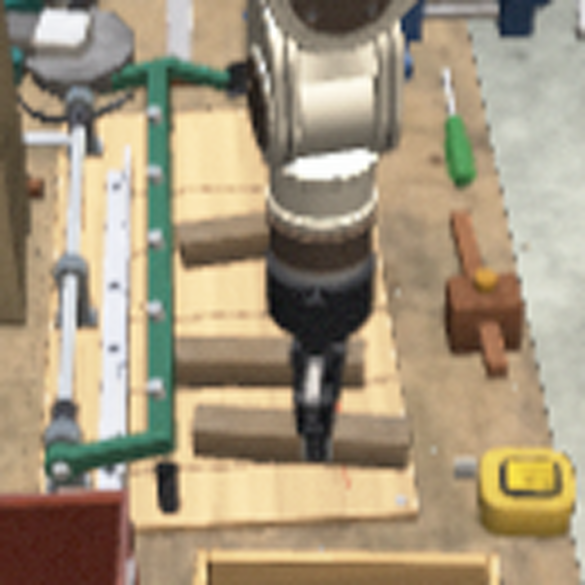

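Emit:
{"method": "arm_command", "body": {"moves": [0, -0.003, 0.004, -0.06, 0.001, 0.003, 0.9, 0, -0.003, 0.004, -0.06, 0.001, 0.003, 0.9, 0, -0.003, 0.004, -0.04, 0.001, 0.003, 0.9, 0, 0, 0, 0, 0, 0, 0.9]}}

```text
clock: 6.22
eef_pos: [0.5072, 0.1182, 0.1974]
tool_rot: [0.507, -0.492, -0.506, -0.494]
ft_force: [-0.7, 0.2, 0.4]
grip_width: 0.0289
```

```bash
python3 - <<'E'
from h import *
plan([0.53,0.1157,0.197],YAW,1)
snap('side','s4'); snap('top','t4')
i=cv2.imread('pics/s4.png'); cv2.imwrite('pics/s4z.png',cv2.resize(i[115:245,255:385],None,fx=4.5,fy=4.5,interpolation=cv2.INTER_CUBIC))
E
```

```text
t 6.22 eef [0.5072 0.1182 0.1974] F [-0.7  0.2  0.4] w 0.0289
total shift [ 0.0004 -0.0228 -0.0031] rot [0.0117 0.0004 0.002 ] rows>= 0.55
per row / 1 [ 0.0004 -0.0228 -0.0031] [0.0117 0.0004 0.002 ]
```

View pics/s4z.png

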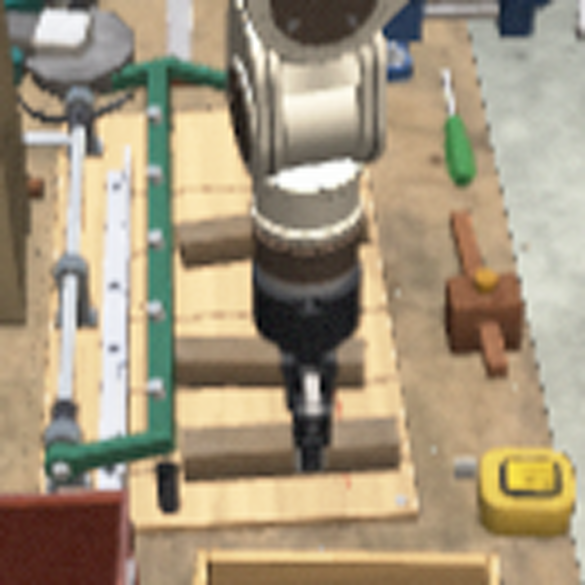

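View pics/t4.png

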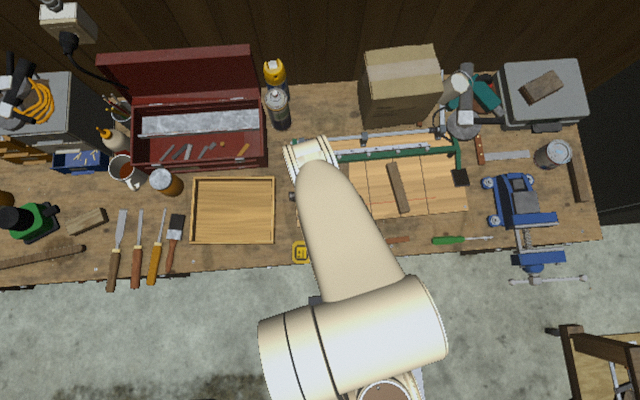

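Emit:
{"method": "arm_command", "body": {"moves": [0, -0.009, -0.001, 0.003, 0, 0, 0.9, 0, -0.009, -0.001, 0.003, 0, 0, 0.9, 0, -0.009, -0.001, 0.003, 0, 0, 0.9, 0, 0, 0, 0, 0, 0, -0.4, 0, 0, 0, 0, 0, 0, -0.4, 0, 0, 0, 0, 0, 0, -0.4, 0, 0, 0, 0, 0, 0, -0.4, 0, 0, 0, 0, 0, 0, -0.4]}}

```text
clock: 6.98
eef_pos: [0.5361, 0.1137, 0.1969]
tool_rot: [0.503, -0.497, -0.502, -0.497]
ft_force: [-0.0, -1.8, 0.5]
grip_width: 0.0599
```

```bash
python3 - <<'E'
from h import *
plan([0.502,0.1157,0.189],YAW,3)
E
```

```text
t 6.98 eef [0.5361 0.1137 0.1969] F [-0.  -1.8  0.5] w 0.0599
total shift [0.0079 0.0341 0.0023] rot [-0.0053 -0.0007  0.0007] rows>= 0.84
per row / 3 [0.0026 0.0114 0.0008] [-0.0018 -0.0002  0.0002]
```

Emit:
{"method": "arm_command", "body": {"moves": [0.002, 0.0115, 0.001, -0.002, 0, 0, -0.4, 0.003, 0.0115, 0.001, -0.002, 0, 0, -0.4, 0.003, 0.0115, 0.001, -0.001, 0, 0, -0.4, 0.001, 0.002, 0, 0, 0, 0, -0.4, 0, 0, 0, 0, 0, 0, 0.9, 0, 0, 0, 0, 0, 0, 0.9, 0, 0, 0, 0, 0, 0, 0.9, 0, 0, 0, 0, 0, 0, 0.9, 0, 0, 0, 0, 0, 0, 0.9]}}

```text
clock: 7.73
eef_pos: [0.4995, 0.1165, 0.1893]
tool_rot: [0.505, -0.495, -0.503, -0.497]
ft_force: [0.4, 0.6, -1.1]
grip_width: 0.0292
```

```bash
python3 - <<'E'
from h import *
plan([0.53,0.1157,0.189],YAW,1)
snap('side','s5')
i=cv2.imread('pics/s5.png'); cv2.imwrite('pics/s5z.png',cv2.resize(i[115:245,255:385],None,fx=4.5,fy=4.5,interpolation=cv2.INTER_CUBIC))
E
```

```text
t 7.73 eef [0.4995 0.1165 0.1893] F [ 0.4  0.6 -1.1] w 0.0292
total shift [ 0.0004 -0.0305 -0.0012] rot [-0.0006 -0.0002  0.0048] rows>= 0.73
per row / 1 [ 0.0004 -0.0305 -0.0012] [-0.0006 -0.0002  0.0048]
```

View pics/s5z.png

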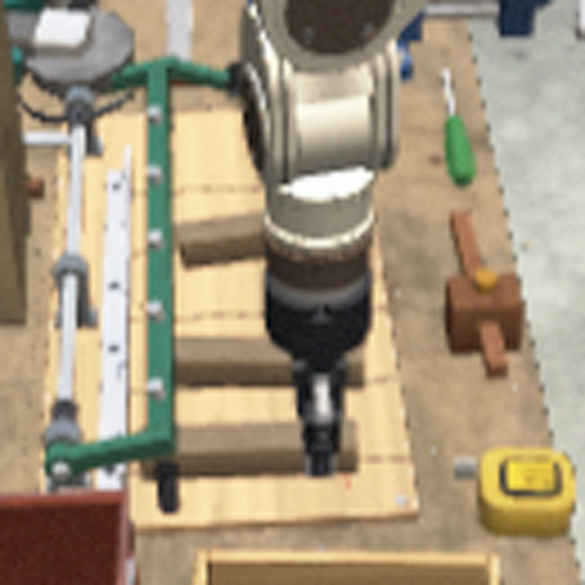

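Emit:
{"method": "arm_command", "body": {"moves": [0, -0.006, 0, 0, 0, 0, 0.9, 0, -0.006, 0, 0, 0, 0, 0.9]}}

```text
clock: 7.95
eef_pos: [0.5099, 0.1164, 0.1886]
tool_rot: [-0.504, 0.497, 0.504, 0.495]
ft_force: [-14.2, 1.3, 19.5]
grip_width: 0.0288
```

Emit:
{"method": "arm_command", "body": {"moves": [0, -0.005, 0, 0, 0, 0, 0.9]}}

```text
clock: 8.03
eef_pos: [0.5118, 0.1163, 0.1885]
tool_rot: [-0.501, 0.499, 0.507, 0.493]
ft_force: [-22.3, 0.5, 13.3]
grip_width: 0.0289
```

Emit:
{"method": "arm_command", "body": {"moves": [0, -0.005, 0, 0, 0, 0, 0.9]}}

```text
clock: 8.12
eef_pos: [0.5136, 0.1161, 0.1883]
tool_rot: [-0.498, 0.502, 0.51, 0.49]
ft_force: [-15.9, 0.1, 14.9]
grip_width: 0.0292
```

Emit:
{"method": "arm_command", "body": {"moves": [0, -0.004, 0, 0, 0, 0, 0.9]}}

```text
clock: 8.2
eef_pos: [0.515, 0.116, 0.1883]
tool_rot: [-0.496, 0.504, 0.512, 0.488]
ft_force: [-11.4, -0.2, 9.0]
grip_width: 0.029
```

Emit:
{"method": "arm_command", "body": {"moves": [0, 0, 0, 0, 0, 0, -0.4, 0, 0, 0, 0, 0, 0, -0.4, 0, 0, 0, 0, 0, 0, -0.4, 0, 0, 0, 0, 0, 0, -0.4, -0.02, 0, 0, 0, 0, 0, -0.4, -0.03, 0, 0, 0, 0, 0, -0.4, -0.03, 0, 0, 0, 0, 0, -0.4]}}

```text
clock: 8.78
eef_pos: [0.5177, 0.1154, 0.2632]
tool_rot: [-0.493, 0.508, 0.514, 0.484]
ft_force: [0.8, 0.7, 0.7]
grip_width: 0.0595
```

```bash
python3 - <<'E'
from h import *
plan([0.35,-0.14,0.29],YAW,10)
snap('side','s6')
i=cv2.imread('pics/s6.png'); cv2.imwrite('pics/s6z.png',cv2.resize(i[115:245,255:385],None,fx=4.5,fy=4.5,interpolation=cv2.INTER_CUBIC))
E
```

```text
t 8.78 eef [0.5177 0.1154 0.2632] F [0.8 0.7 0.7] w 0.0595
total shift [-0.0183  0.1725 -0.2529] rot [-0.0012 -0.003  -0.0451] rows>= 7.36
per row / 10 [-0.0018  0.0172 -0.0253] [-0.0001 -0.0003 -0.0045]
```

View pics/s6z.png

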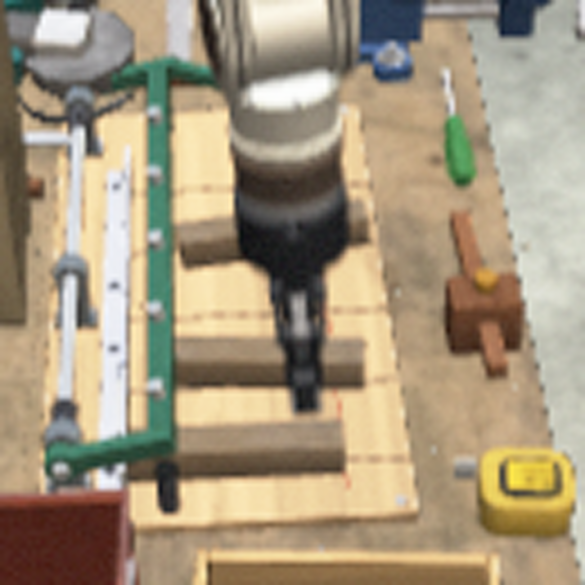

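```bash
python3 - <<'E'
from h import *
plan([0.50,0.0216,0.24],-.078,4)
E
```

```text
t 8.83 eef [0.5202 0.1159 0.2697] F [ 1.7 -0.1  3.7] w 0.06
total shift [ 0.0305  0.0205 -0.094 ] rot [ 0.0928 -0.0024 -0.0344] rows>= 2.42
per row / 4 [ 0.0076  0.0051 -0.0235] [ 0.0232 -0.0006 -0.0086]
```

Emit:
{"method": "arm_command", "body": {"moves": [0.0, 0.005, -0.0235, 0.023, 0, -0.009, -0.4, 0.0, 0.005, -0.0235, 0.023, 0, -0.009, -0.4, 0.005, 0.005, -0.0235, 0.023, 0, -0.009, -0.4, 0.01, 0.005, -0.0235, 0.023, 0, -0.009, -0.4, 0, 0, 0, 0, 0, 0, -0.4]}}

```text
clock: 9.25
eef_pos: [0.5033, 0.0212, 0.2606]
tool_rot: [-0.486, 0.513, 0.475, 0.525]
ft_force: [-1.0, 0.0, 0.1]
grip_width: 0.0594
```

```bash
python3 - <<'E'
from h import *
plan([0.50,0.0216,0.189],-.078,4)
E
```

```text
t 9.25 eef [0.5033 0.0212 0.2606] F [-1.   0.   0.1] w 0.0594
total shift [0.0715 0.0051 0.0001] rot [0.0014 0.0012 0.0237] rows>= 1.72
per row / 4 [0.0179 0.0013 0.    ] [0.0004 0.0003 0.0059]
```

Emit:
{"method": "arm_command", "body": {"moves": [0.018, 0.001, 0, 0, 0, 0.006, -0.4, 0.018, 0.001, 0, 0, 0, 0.006, -0.4, 0.018, 0.001, 0, 0, 0, 0.006, -0.4, 0.018, 0.001, 0, 0, 0, 0.006, -0.4, 0.002, 0, 0, 0, 0, 0, -0.4]}}

```text
clock: 9.67
eef_pos: [0.5044, 0.0203, 0.187]
tool_rot: [-0.482, 0.516, 0.477, 0.523]
ft_force: [0.1, 0.3, -0.7]
grip_width: 0.0598
```

```bash
python3 - <<'E'
from h import *
plan([0.50,0.0216,0.189],-.078,1)
snap('side','s7')
i=cv2.imread('pics/s7.png'); cv2.imwrite('pics/s7z.png',cv2.resize(i[115:245,255:385],None,fx=4.5,fy=4.5,interpolation=cv2.INTER_CUBIC))
E
```

```text
t 9.67 eef [0.5044 0.0203 0.187 ] F [ 0.1  0.3 -0.7] w 0.0598
total shift [-0.0021  0.0044  0.0009] rot [-0.0023  0.0036  0.0112] rows>= 0.12
per row / 1 [-0.0021  0.0044  0.0009] [-0.0023  0.0036  0.0112]
```

View pics/s7z.png

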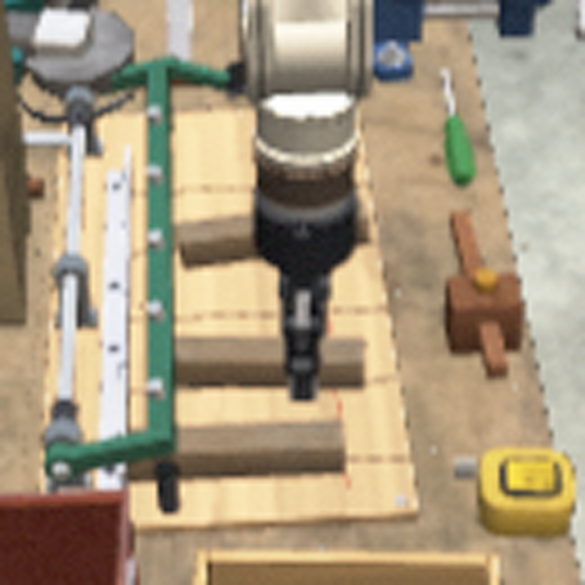

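Emit:
{"method": "arm_command", "body": {"moves": [0, 0, 0, 0, 0, 0, 0.9, 0, 0, 0, 0, 0, 0, 0.9, 0, 0, 0, 0, 0, 0, 0.9, 0, 0, 0, 0, 0, 0, 0.9, 0, 0, 0, 0, 0, 0, 0.9, 0, 0, 0.002, -0.035, 0, 0.003, 0.9, 0, 0, 0.002, -0.035, 0, 0.003, 0.9, 0, -0.002, 0.002, -0.03, 0, 0.003, 0.9, 0, 0, 0, 0, 0, 0, 0.9]}}

```text
clock: 10.47
eef_pos: [0.5106, 0.0275, 0.1941]
tool_rot: [0.509, -0.489, -0.503, -0.498]
ft_force: [0.2, 0.2, -0.7]
grip_width: 0.0291
```

```bash
python3 - <<'E'
from h import *
plan([0.525,0.0278,0.189],YAW,4)
E
```

```text
t 10.47 eef [0.5106 0.0275 0.1941] F [ 0.2  0.2 -0.7] w 0.0291
total shift [ 0.0053 -0.0143 -0.0001] rot [0.0096 0.0034 0.0151] rows>= 0.37
per row / 4 [ 0.0013 -0.0036 -0.    ] [0.0024 0.0009 0.0038]
```

Emit:
{"method": "arm_command", "body": {"moves": [0.0015, -0.004, 0, 0.0025, 0.001, 0.004, 0.9, 0.002, -0.004, 0, 0.0025, 0.001, 0.004, 0.9, 0.002, -0.004, 0, 0.0025, 0.001, 0.004, 0.9, 0.002, -0.004, 0, 0, 0, 0, 0.9]}}

```text
clock: 10.8
eef_pos: [0.5249, 0.0278, 0.1893]
tool_rot: [-0.503, 0.497, 0.505, 0.495]
ft_force: [-29.3, -0.9, 48.9]
grip_width: 0.0294
```

Emit:
{"method": "arm_command", "body": {"moves": [0, -0.005, 0, 0, 0, 0, 0.9]}}

```text
clock: 10.88
eef_pos: [0.5288, 0.0278, 0.1901]
tool_rot: [-0.502, 0.498, 0.505, 0.495]
ft_force: [-0.4, 0.4, 1.8]
grip_width: 0.0291
```

Emit:
{"method": "arm_command", "body": {"moves": [0, -0.005, 0, 0, 0, 0, 0.9]}}

```text
clock: 10.97
eef_pos: [0.5334, 0.0277, 0.1905]
tool_rot: [-0.501, 0.499, 0.506, 0.494]
ft_force: [-11.0, -1.0, 0.7]
grip_width: 0.029
```

Emit:
{"method": "arm_command", "body": {"moves": [0, -0.003, 0, 0, 0, 0, 0.9]}}

```text
clock: 11.05
eef_pos: [0.5346, 0.0276, 0.1898]
tool_rot: [-0.499, 0.501, 0.507, 0.493]
ft_force: [-11.6, -1.6, 3.7]
grip_width: 0.0293
```

Emit:
{"method": "arm_command", "body": {"moves": [0, -0.003, 0, 0, 0, 0, 0.9]}}

```text
clock: 11.13
eef_pos: [0.5357, 0.0275, 0.1892]
tool_rot: [-0.498, 0.503, 0.509, 0.491]
ft_force: [-12.8, 0.6, 14.5]
grip_width: 0.0295
```

Emit:
{"method": "arm_command", "body": {"moves": [0, 0, 0, 0, 0, 0, -0.4, 0, 0, 0, 0, 0, 0, -0.4, 0, 0, 0, 0, 0, 0, -0.4, 0, 0, 0, 0, 0, 0, -0.4, -0.02, 0, 0, 0, 0, 0, -0.4, -0.03, 0, 0, 0, 0, -0.02, -0.4, -0.03, 0, 0, 0, 0, -0.02, -0.4]}}

```text
clock: 11.72
eef_pos: [0.5365, 0.027, 0.2626]
tool_rot: [0.504, -0.497, -0.502, -0.498]
ft_force: [0.4, -0.0, -0.2]
grip_width: 0.0596
```

```bash
python3 - <<'E'
from h import *
plan([0.485,-0.1516,0.25],.147,6)
E
```

```text
t 11.72 eef [0.5365 0.027  0.2626] F [ 0.4 -0.  -0.2] w 0.0596
total shift [ 0.0126  0.0535 -0.178 ] rot [-0.1361 -0.0013  0.003 ] rows>= 4.47
per row / 6 [ 0.0021  0.0089 -0.0297] [-0.0227 -0.0002  0.0005]
```

Emit:
{"method": "arm_command", "body": {"moves": [0, 0.009, -0.03, -0.023, 0, 0, -0.4, 0, 0.009, -0.03, -0.023, 0, 0, -0.4, 0, 0.009, -0.03, -0.023, 0, 0, -0.4, 0, 0.009, -0.03, -0.023, 0, 0, -0.4, 0, 0.009, -0.03, -0.023, 0, 0, -0.4, 0, 0.009, -0.03, -0.023, 0, 0, -0.4, 0, 0, 0, 0, 0, 0, -0.4]}}

```text
clock: 12.3
eef_pos: [0.5015, -0.1615, 0.2726]
tool_rot: [0.549, -0.451, -0.53, -0.464]
ft_force: [-0.1, 0.5, 1.0]
grip_width: 0.0593
```

```bash
python3 - <<'E'
from h import *
plan([0.485,-0.1516,0.19],.147,4)
im=snap('top','t8')
i=cv2.imread('pics/t8.png'); cv2.imwrite('pics/t8z.png',cv2.resize(i[120:260,280:480],None,fx=4,fy=4,interpolation=cv2.INTER_CUBIC))
E
```

```text
t 12.3 eef [ 0.5015 -0.1615  0.2726] F [-0.1  0.5  1. ] w 0.0593
total shift [0.082  0.0172 0.0132] rot [ 0.0169 -0.0088  0.0309] rows>= 2.03
per row / 4 [0.0205 0.0043 0.0033] [ 0.0042 -0.0022  0.0077]
```

View pics/t8z.png

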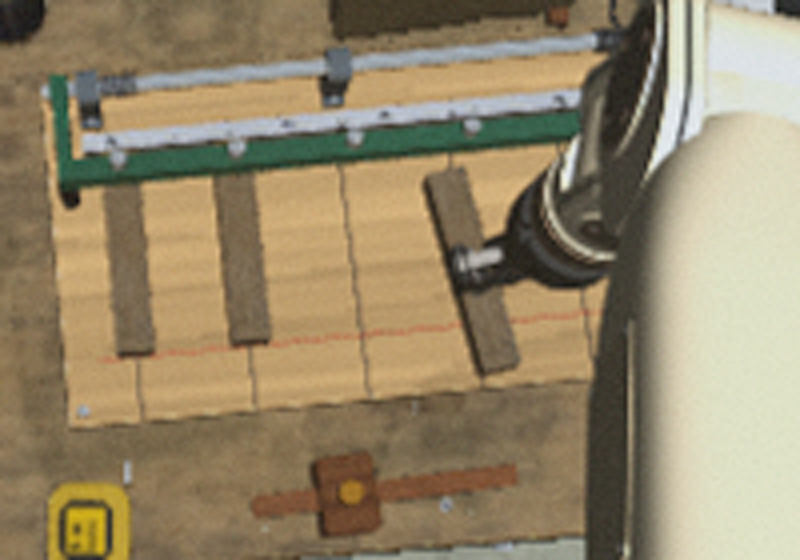

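Blanks A and B look square on lines 1 and 2, with their front ends both near the red line. Now blank C.

Emit:
{"method": "arm_command", "body": {"moves": [0.018, 0.005, 0.0035, 0.004, -0.002, 0.008, -0.4, 0.022, 0.005, 0.0035, 0.004, -0.002, 0.008, -0.4, 0.022, 0.005, 0.0035, 0.004, -0.002, 0.008, -0.4, 0.022, 0.004, 0.0035, 0.004, -0.002, 0.008, -0.4, 0, 0, 0, 0, 0, 0, -0.4]}}

```text
clock: 12.77
eef_pos: [0.4852, -0.1476, 0.188]
tool_rot: [0.537, -0.46, -0.533, -0.464]
ft_force: [-1.0, 0.9, 0.8]
grip_width: 0.0596
```

```bash
python3 - <<'E'
from h import *
plan([0.485,-0.1516,0.19],.147,1)
snap('side','s9')
i=cv2.imread('pics/s9.png'); cv2.imwrite('pics/s9z.png',cv2.resize(i[115:245,255:385],None,fx=4.5,fy=4.5,interpolation=cv2.INTER_CUBIC))
def rep(q,z=.042):
    a=unproj('top',z2p(q),z)[:,:2]; return a
A=rep([[119,355],[154,351]]);B=rep([[231,345],[269,340]]);L=rep([[141,418],[255,408],[369,398]],.012);print(A,B,L)
E
```

```text
t 12.77 eef [ 0.4852 -0.1476  0.188 ] F [-1.   0.9  0.8] w 0.0596
total shift [-0.002   0.0008 -0.004 ] rot [-0.0014 -0.0007  0.0083] rows>= 0.11
per row / 1 [-0.002   0.0008 -0.004 ] [-0.0014 -0.0007  0.0083]
[[0.47733074 0.12807161]
 [0.47835281 0.10151114]] [[0.4784651  0.04315195]
 [0.48008    0.01416549]] [[ 0.43224355  0.11506786]
 [ 0.43320249  0.02703019]
 [ 0.43416442 -0.06128112]]
```

View pics/s9z.png

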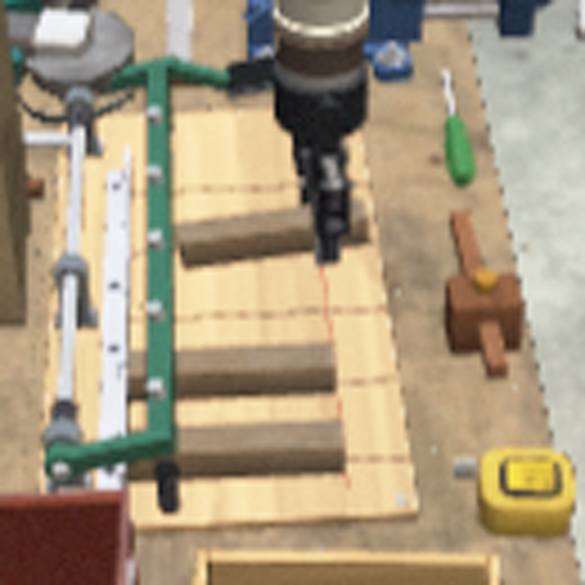

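Emit:
{"method": "arm_command", "body": {"moves": [0, 0, 0, 0, 0, 0, 0.9, 0, 0, 0, 0, 0, 0, 0.9, 0, 0, 0, 0, 0, 0, 0.9, 0, 0, 0, 0, 0, 0, 0.9, 0, 0, 0, 0, 0, 0, 0.9, -0.001, -0.002, 0, 0.045, 0, 0.002, 0.9, 0, -0.002, 0, 0.045, 0, 0.002, 0.9, 0, -0.002, 0, 0.04, 0, 0.002, 0.9, 0, 0, 0, 0, 0, 0, 0.9]}}

```text
clock: 13.57
eef_pos: [0.4979, -0.1471, 0.1991]
tool_rot: [0.509, -0.493, -0.497, -0.501]
ft_force: [0.3, -0.5, -1.1]
grip_width: 0.0291
```

```bash
python3 - <<'E'
from h import *
plan([0.515,-0.148,0.19],YAW,4)
E
```

```text
t 13.57 eef [ 0.4979 -0.1471  0.1991] F [ 0.3 -0.5 -1.1] w 0.0291
total shift [ 0.0094 -0.0169 -0.001 ] rot [-0.0036 -0.0052  0.0204] rows>= 0.46
per row / 4 [ 0.0024 -0.0042 -0.0003] [-0.0009 -0.0013  0.0051]
```

Emit:
{"method": "arm_command", "body": {"moves": [0.004, 0, 0, 0, -0.001, 0.006, 0.9, 0.004, 0, 0, 0, -0.001, 0.006, 0.9, 0.003, 0, 0, 0, -0.001, 0.006, 0.9, 0, -0.004, 0, 0, 0, 0, 0.9, 0, -0.004, 0, 0, 0, 0, 0.9]}}

```text
clock: 13.98
eef_pos: [0.5071, -0.1478, 0.1942]
tool_rot: [0.507, -0.495, -0.501, -0.497]
ft_force: [0.3, 0.0, -0.6]
grip_width: 0.029
```

Emit:
{"method": "arm_command", "body": {"moves": [0, -0.006, 0, 0, 0, 0, 0.9, 0, -0.005, 0, 0, 0, 0, 0.9]}}

```text
clock: 14.15
eef_pos: [0.5185, -0.1477, 0.1939]
tool_rot: [0.507, -0.495, -0.501, -0.497]
ft_force: [-0.4, -0.3, 0.0]
grip_width: 0.0287
```

```bash
python3 - <<'E'
from h import *
plan([0.525,-0.148,0.19],YAW,4)
E
```

```text
t 14.15 eef [ 0.5185 -0.1477  0.1939] F [-0.4 -0.3  0. ] w 0.0287
total shift [ 0.0039 -0.0065 -0.0004] rot [-0.0004 -0.0035  0.0081] rows>= 0.18
per row / 4 [ 0.001  -0.0016 -0.0001] [-0.0001 -0.0009  0.002 ]
```

Emit:
{"method": "arm_command", "body": {"moves": [0.002, -0.003, 0, 0, -0.001, 0.003, 0.9, 0.002, -0.003, 0, 0, -0.001, 0.003, 0.9]}}

```text
clock: 14.32
eef_pos: [0.5237, -0.1478, 0.192]
tool_rot: [-0.503, 0.498, 0.504, 0.495]
ft_force: [-23.3, 2.6, 41.7]
grip_width: 0.0288
```

Emit:
{"method": "arm_command", "body": {"moves": [0, -0.003, 0, 0, 0, 0, 0.9]}}

```text
clock: 14.4
eef_pos: [0.5262, -0.1479, 0.1928]
tool_rot: [-0.503, 0.499, 0.504, 0.494]
ft_force: [-1.5, -0.4, 1.8]
grip_width: 0.0287
```

Emit:
{"method": "arm_command", "body": {"moves": [0, -0.003, 0, 0, 0, 0, 0.9]}}

```text
clock: 14.48
eef_pos: [0.5293, -0.148, 0.1931]
tool_rot: [-0.503, 0.499, 0.504, 0.494]
ft_force: [-0.5, -1.0, 1.3]
grip_width: 0.0285
```

Emit:
{"method": "arm_command", "body": {"moves": [0, -0.003, 0, 0, 0, 0, 0.9]}}

```text
clock: 14.57
eef_pos: [0.5319, -0.1479, 0.1928]
tool_rot: [-0.502, 0.5, 0.505, 0.494]
ft_force: [-9.0, -0.4, 3.6]
grip_width: 0.029
```

```bash
python3 - <<'E'
from h import *
plan([0.525,-0.148,0.19],YAW,4)
E
```

```text
t 14.57 eef [ 0.5319 -0.1479  0.1928] F [-9.  -0.4  3.6] w 0.029
total shift [0.0029 0.0069 0.    ] rot [-0.0021 -0.0036 -0.0084] rows>= 0.18
per row / 4 [0.0007 0.0017 0.    ] [-0.0005 -0.0009 -0.0021]
```

Emit:
{"method": "arm_command", "body": {"moves": [0, -0.003, 0, 0, 0, 0, 0.9, 0, -0.002, 0, 0, 0, 0, 0.9, 0, 0, 0, 0, 0, 0, -0.4, 0, 0, 0, 0, 0, 0, -0.4, 0, 0, 0, 0, 0, 0, -0.4, 0, 0, 0, 0, 0, 0, -0.4, -0.02, 0, 0, 0, 0, -0.01, -0.4, -0.03, 0, 0, 0, 0, -0.01, -0.4, -0.03, 0, 0, 0, 0, 0, -0.4]}}

```text
clock: 15.32
eef_pos: [0.5329, -0.1465, 0.2627]
tool_rot: [-0.498, 0.501, 0.509, 0.492]
ft_force: [-0.1, 0.5, -0.2]
grip_width: 0.0596
```

```bash
python3 - <<'E'
from h import *
plan([0.52,-0.328,0.29],YAW,8)
E
```

```text
t 15.32 eef [ 0.5329 -0.1465  0.2627] F [-0.1  0.5 -0.2] w 0.0596
total shift [-0.0274  0.016  -0.1813] rot [-0.0021  0.0025 -0.0184] rows>= 4.41
per row / 8 [-0.0034  0.002  -0.0227] [-0.0003  0.0003 -0.0023]
```

Emit:
{"method": "arm_command", "body": {"moves": [-0.004, 0.001, -0.025, 0, 0, -0.002, 1, -0.004, 0.001, -0.025, 0, 0, -0.002, 1, -0.004, 0.001, -0.025, 0, 0, -0.002, 1, -0.004, 0.001, -0.025, 0, 0, -0.002, 1, -0.004, 0.001, -0.025, 0, 0, -0.002, 1, -0.004, 0.001, -0.025, 0, 0, -0.002, 1, 0, 0.001, -0.025, 0, 0, -0.002, 1, 0, 0, 0, 0, 0, 0, 1]}}

```text
clock: 15.98
eef_pos: [0.534, -0.3275, 0.2946]
tool_rot: [0.509, -0.492, -0.502, -0.497]
ft_force: [0.1, -0.5, 0.2]
grip_width: 0.0001
```

```bash
python3 - <<'E'
from h import *
plan([0.53,-0.329,0.26],YAW,1)
snap('top','t10');snap('side','s10')
i=cv2.imread('pics/t10.png'); cv2.imwrite('pics/t10z.png',cv2.resize(i[120:260,280:480],None,fx=4,fy=4,interpolation=cv2.INTER_CUBIC))
i=cv2.imread('pics/s10.png'); cv2.imwrite('pics/s10z.png',cv2.resize(i[115:245,255:385],None,fx=4.5,fy=4.5,interpolation=cv2.INTER_CUBIC))
E
```

```text
t 15.98 eef [ 0.534  -0.3275  0.2946] F [ 0.1 -0.5  0.2] w 0.0001
total shift [ 0.0345  0.0044 -0.0013] rot [ 0.0066 -0.003   0.0122] rows>= 0.84
per row / 1 [ 0.0345  0.0044 -0.0013] [ 0.0066 -0.003   0.0122]
```

View pics/s10z.png

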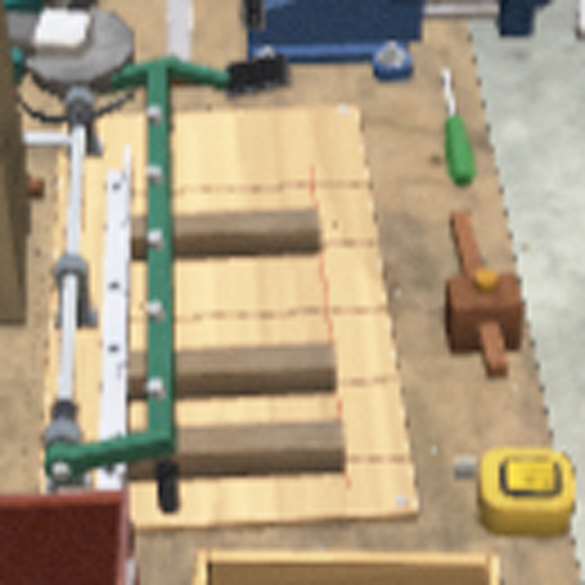

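View pics/t10z.png

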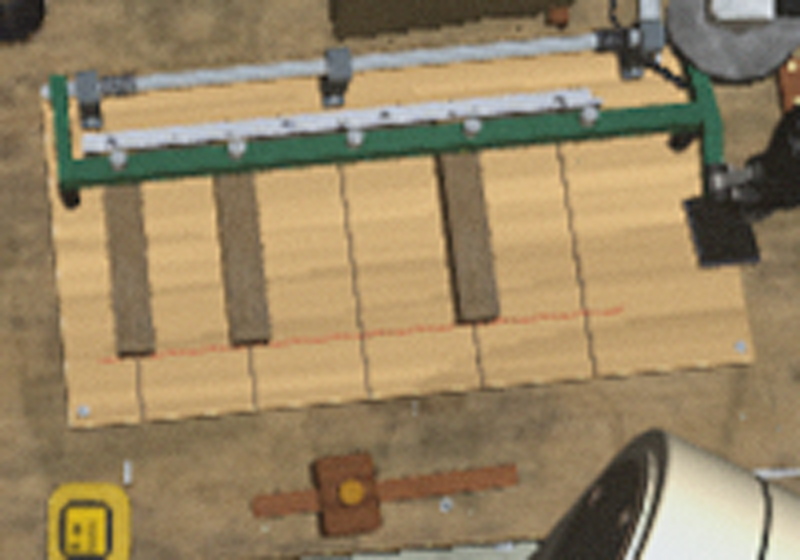

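```bash
cat > ov.py <<'E'
from h import *
import sys
def overlay(src,cam,out,crop,f,y3=-.0611,x3=.6434,yaw=.016,dx=0,dy=0):
    i=cv2.imread(src);x0,y0,x1,y1=crop
    z=cv2.resize(i[y0:y1,x0:x1],None,fx=f,fy=f,interpolation=cv2.INTER_CUBIC)
    o=np.array([x3+dx,y3+(x3-.4345)*yaw+dy]);ex=np.array([np.cos(yaw),np.sin(yaw)]);ey=np.array([-ex[1],ex[0]])
    def pt(a,b,h):
        p=o+a*ex+b*ey; u=proj(cam,[p[0],p[1],h])[0]; return tuple(int(v) for v in ((u-[x0,y0]+.5)*f-.5).round())
    L=lambda p,q,c:cv2.line(z,p,q,c,1,cv2.LINE_AA)
    for k in range(5): L(pt(-.21,(2-k)*.088,.012),pt(-.165 ,(2-k)*.088,.012),(255,0,0))
    L(pt(-.21,.267,.012),pt(-.21,-.267,.012),(255,0,255))
    for k in (0,1,3):
        b=(2-k)*.088
        for h in(.012,.042): L(pt(-.16,b-.015,h),pt(-.16,b+.015,h),(0,255,255));
        for s in(-1,1): L(pt(-.16,b+s*.015,.042),pt(-.05,b+s*.015,.042),(0,255,0)); L(pt(-.16,b+s*.015,.012),pt(-.16,b+s*.015,.042),(0,255,255))
        L(pt(-.16,b+.015,.012),pt(-.05,b+.015,.012),(0,200,0))
    cv2.imwrite(out,z)
E
python3 - <<'E'
from ov import *
overlay('pics/t10.png','top','pics/o1.png',(295,150,425,230),6)
overlay('pics/s10.png','side','pics/o2.png',(280,155,350,230),8)
E
```

```text
(no output)
```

View pics/o1.png

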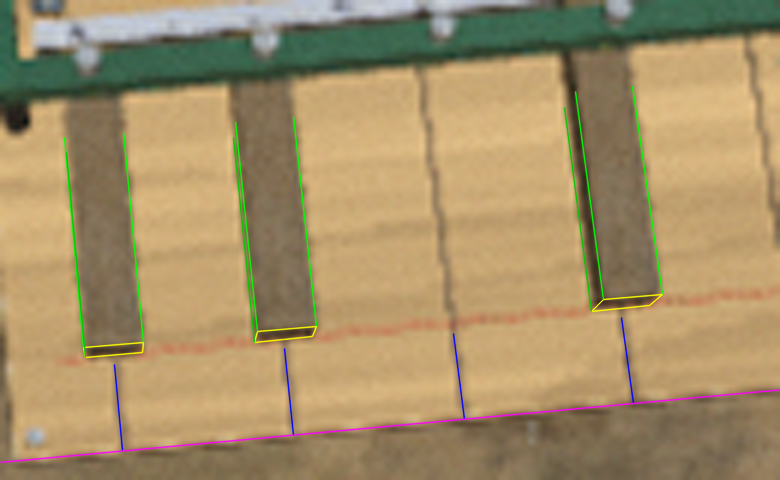

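View pics/o2.png

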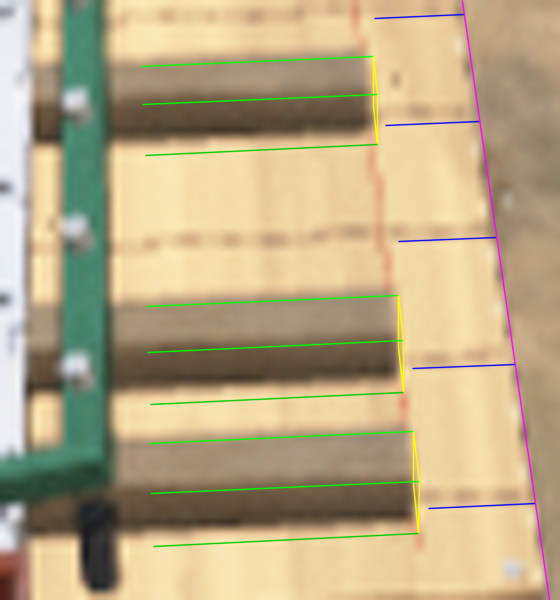

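The overlay matches in the top view. In the side view both the lines and the blanks are shifted by the same calibration bias, so the row is good. Press the pedal.

Emit:
{"method": "arm_command", "body": {"moves": [0.012, 0.002, 0, 0.002, -0.001, 0.004, 1, 0.012, 0.002, 0, 0.002, -0.001, 0.004, 1, 0.01, 0.002, 0, 0.002, -0.001, 0.004, 1, 0.005, 0, 0, 0, 0, 0, 1]}}

```text
clock: 16.42
eef_pos: [0.5283, -0.321, 0.2515]
tool_rot: [-0.504, 0.494, 0.507, 0.495]
ft_force: [-0.6, 0.5, -0.8]
grip_width: 0.0001
```

Emit:
{"method": "arm_command", "body": {"moves": [0.008, 0, 0, 0, 0, 0, 1, 0.008, 0, 0, 0, 0, 0, 1]}}

```text
clock: 16.58
eef_pos: [0.5281, -0.3204, 0.235]
tool_rot: [-0.505, 0.495, 0.507, 0.493]
ft_force: [-1.4, -0.6, 7.9]
grip_width: 0.0004
```

Emit:
{"method": "arm_command", "body": {"moves": [0.008, 0, 0, 0, 0, 0, 1, 0.006, 0, 0, 0, 0, 0, 1]}}

```text
clock: 16.75
eef_pos: [0.5284, -0.3199, 0.2219]
tool_rot: [-0.506, 0.495, 0.506, 0.493]
ft_force: [-1.8, 0.5, 10.7]
grip_width: 0.0002
```

Emit:
{"method": "arm_command", "body": {"moves": [0.006, 0, 0, 0, 0, 0, 1]}}

```text
clock: 16.83
eef_pos: [0.5286, -0.3196, 0.2169]
tool_rot: [0.507, -0.495, -0.506, -0.493]
ft_force: [-2.6, 1.5, 11.7]
grip_width: 0.0002
```

Emit:
{"method": "arm_command", "body": {"moves": [0.005, 0, 0, 0, 0, 0, 1]}}

```text
clock: 16.92
eef_pos: [0.5287, -0.3194, 0.2154]
tool_rot: [0.508, -0.495, -0.505, -0.492]
ft_force: [-14.7, 5.6, 43.2]
grip_width: -0.0
```

Emit:
{"method": "arm_command", "body": {"moves": [0.003, 0, 0, 0, 0, 0, 1, 0.003, 0, 0, 0, 0, 0, 1, 0.003, 0, 0, 0, 0, 0, 1, 0.003, 0, 0, 0, 0, 0, 1, 0.003, 0, 0, 0, 0, 0, 1]}}

```text
clock: 17.33
eef_pos: [0.5276, -0.3176, 0.2162]
tool_rot: [0.512, -0.495, -0.502, -0.491]
ft_force: [-6.0, 1.5, 17.8]
grip_width: 0.0002
```

```bash
python3 - <<'E'
from ov import *
snap('top','t11');snap('side','s11')
i=cv2.imread('pics/s11.png'); cv2.imwrite('pics/s11z.png',cv2.resize(i[115:245,255:385],None,fx=4.5,fy=4.5,interpolation=cv2.INTER_CUBIC))
overlay('pics/t11.png','top','pics/o3.png',(295,150,425,230),6)
print(bot.get_obs()['ft_force'])
E
```

```text
[-7.14691757  3.04011456 18.37103623]
```

View pics/s11z.png

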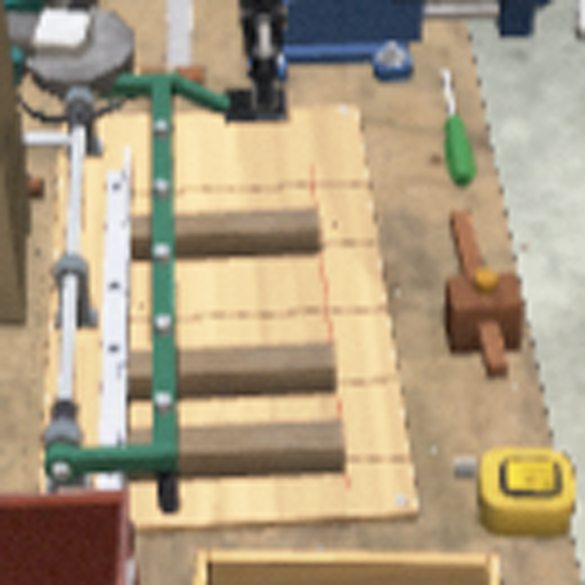

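View pics/o3.png

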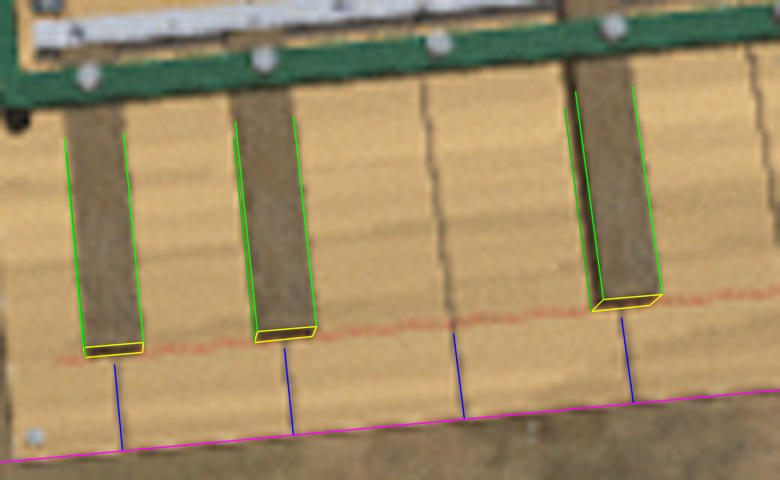

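The pedal is fully down on its stop with the row in place. Release it.

Emit:
{"method": "arm_command", "body": {"moves": [-0.008, 0, 0, 0, 0, 0, 1, -0.012, 0, 0, 0, 0, 0, 1, -0.015, 0, 0, 0, 0, 0, 1, -0.02, 0, 0, 0, 0, 0, 1, -0.025, 0, 0, -0.008, 0, 0, -0.4, -0.02, 0, 0, -0.008, 0, 0, -0.4]}}

```text
clock: 17.93
eef_pos: [0.5261, -0.3133, 0.3174]
tool_rot: [0.516, -0.492, -0.507, -0.484]
ft_force: [-0.4, -0.3, -0.5]
grip_width: 0.0236
```

```bash
python3 - <<'E'
from ov import *
plan([0.525,-0.148,0.26],YAW,5)
i=cv2.imread('pics/t11.png'); cv2.imwrite('pics/tray.png',cv2.resize(i[165:255,180:285],None,fx=6,fy=6,interpolation=cv2.INTER_CUBIC))
i=cv2.imread('pics/s11.png'); cv2.imwrite('pics/trays.png',cv2.resize(i[230:325,285:380],None,fx=6,fy=6,interpolation=cv2.INTER_CUBIC))
E
```

```text
t 17.93 eef [ 0.5261 -0.3133  0.3174] F [-0.4 -0.3 -0.5] w 0.0236
total shift [ 0.0547 -0.0067  0.1661] rot [ 0.032  -0.0165  0.0013] rows>= 4.2
per row / 5 [ 0.0109 -0.0013  0.0332] [ 0.0064 -0.0033  0.0003]
```

View pics/tray.png

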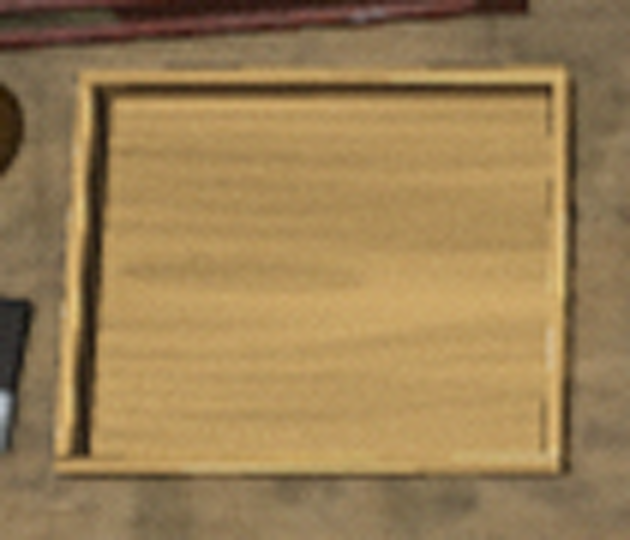

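View pics/trays.png

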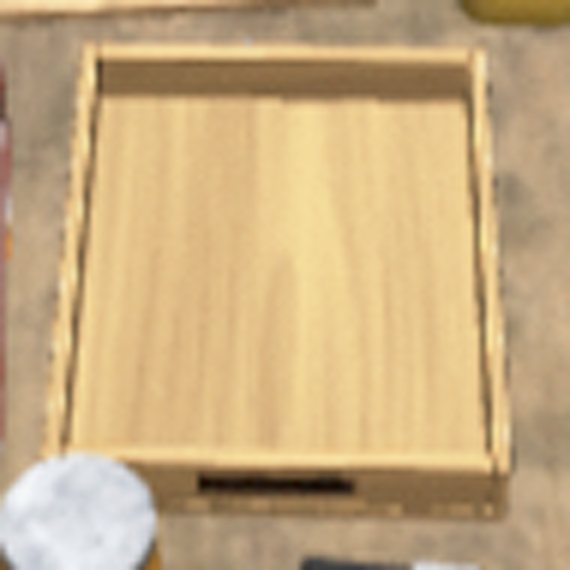

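```bash
python3 - <<'E'
from h import *
q=unproj('top',z2p([[80,72],[570,65],[563,470],[56,472]],(180,165),6),.042)[:,:2];print(q,q.mean(0))
r=unproj('side',z2p([[85,45],[485,50],[508,470],[48,455]],(285,230),6),.042)[:,:2];print(r,r.mean(0))
for a,b in((0,1),(3,2)): print(np.linalg.norm(q[a]-q[b]), np.arctan2(*(q[a]-q[b])))
for a,b in((0,3),(1,2)): print(np.linalg.norm(q[a]-q[b]),np.arctan2(*(q[a]-q[b])[::-1]))
E
```

```text
[[0.60346606 0.47722436]
 [0.58795129 0.22722896]
 [0.38209828 0.24169691]
 [0.4003917  0.4909223 ]] [0.49347683 0.35926813]
[[0.58863235 0.22605093]
 [0.38351113 0.23983617]
 [0.40330581 0.49067183]
 [0.6046303  0.47390617]] [0.4950199  0.35761628]
0.25047636387418 0.06198075486001328
0.24989586737227837 0.07326971819648603
0.20353581467784865 -0.06735083072948363
0.2063608008021415 -0.07016756244761788
```

Emit:
{"method": "arm_command", "body": {"moves": [0, -0.001, 0.033, 0.006, -0.003, 0, -0.4, 0, -0.001, 0.033, 0.006, -0.003, 0, -0.4, 0.01, -0.001, 0.033, 0.006, -0.003, 0, -0.4, 0.02, -0.001, 0.033, 0.006, -0.003, 0, -0.4, 0.02, -0.001, 0.033, 0.006, -0.003, 0, -0.4, 0, 0, 0, 0, 0, 0, -0.4]}}

```text
clock: 18.43
eef_pos: [0.528, -0.1435, 0.2686]
tool_rot: [0.51, -0.494, -0.497, -0.499]
ft_force: [-1.1, -0.1, -1.0]
grip_width: 0.0602
```

```bash
python3 - <<'E'
from h import *
plan([0.525,-0.148,0.19],YAW,4)
snap('side','s12')
i=cv2.imread('pics/s12.png'); cv2.imwrite('pics/s12z.png',cv2.resize(i[115:245,255:385],None,fx=4.5,fy=4.5,interpolation=cv2.INTER_CUBIC))
E
```

```text
t 18.43 eef [ 0.528  -0.1435  0.2686] F [-1.1 -0.1 -1. ] w 0.0602
total shift [ 0.0785  0.0044 -0.0038] rot [-0.0014 -0.0076  0.0174] rows>= 1.89
per row / 4 [ 0.0196  0.0011 -0.001 ] [-0.0003 -0.0019  0.0044]
```

View pics/s12z.png

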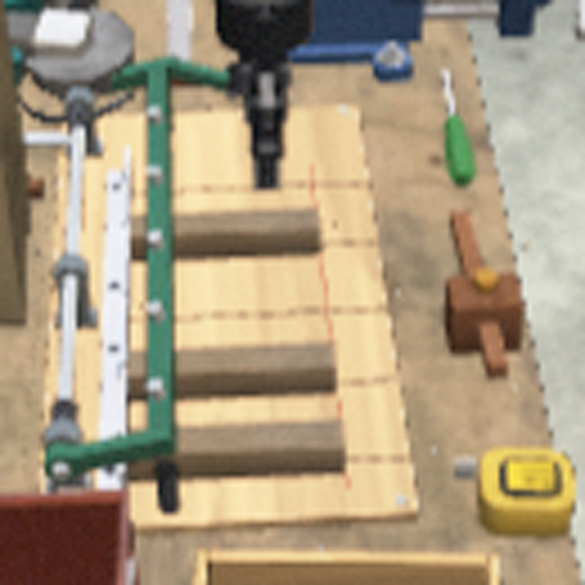

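Emit:
{"method": "arm_command", "body": {"moves": [0.02, 0, -0.001, 0, -0.002, 0.004, -0.4, 0.02, 0, -0.001, 0, -0.002, 0.004, -0.4, 0.02, 0, -0.001, 0, -0.002, 0.004, -0.4, 0.018, 0, -0.001, 0, -0.002, 0.004, -0.4, 0, 0, 0, 0, 0, 0, 0.9, 0, 0, 0, 0, 0, 0, 0.9, 0, 0, 0, 0, 0, 0, 0.9, 0, 0, 0, 0, 0, 0, 0.9, 0, 0, 0, 0, 0, 0, 0.9]}}

```text
clock: 19.23
eef_pos: [0.5323, -0.1516, 0.1933]
tool_rot: [0.508, -0.495, -0.5, -0.497]
ft_force: [-2.2, -0.6, -0.5]
grip_width: 0.0291
```

Emit:
{"method": "arm_command", "body": {"moves": [0, 0.01, 0, 0, 0, 0, 0.9, 0, 0.015, 0, 0, 0, 0, 0.9, 0, 0.02, 0, 0, 0, 0, 0.9, 0, 0.01, 0, 0, 0, 0, 0.9, 0, 0, 0, 0, 0, 0, 0.9]}}

```text
clock: 19.65
eef_pos: [0.4787, -0.1536, 0.1974]
tool_rot: [0.512, -0.493, -0.496, -0.498]
ft_force: [0.6, -0.2, -0.7]
grip_width: 0.0291
```

Lift and look.

Emit:
{"method": "arm_command", "body": {"moves": [-0.01, 0.003, 0, 0, 0, 0, 0.9, -0.025, 0, 0, 0, 0, 0, 0.9, -0.03, 0, 0, 0, 0, 0, 0.9, -0.03, 0, 0, 0, 0, 0, 0.9, -0.01, 0, 0, 0, 0, 0, 0.9]}}

```text
clock: 20.07
eef_pos: [0.4744, -0.1527, 0.3083]
tool_rot: [0.512, -0.493, -0.496, -0.499]
ft_force: [0.3, -0.1, -0.3]
grip_width: 0.0289
```

```bash
python3 - <<'E'
from h import *
snap('side','s13')
c=np.array([.494,.3585]);u=np.array([np.cos(-.068),np.sin(-.068)]);v=np.array([-u[1],u[0]])
for k in(-60,0,60):
    # blank centre ~33mm ahead of grip
    print(k,(c+v*k/1000-u*.032))
g=c-v*.06-u*.032
plan([*g,0.29],-.068,16)
E
```

```text
-60 [0.4579971  0.30081299]
0 [0.46207396 0.36067432]
60 [0.46615081 0.42053566]
t 20.12 eef [ 0.4749 -0.1529  0.3093] F [ 0.7 -0.2  0.2] w 0.0291
total shift [0.0141 0.0096 0.4541] rot [ 0.085  -0.0099  0.0251] rows>= 10.9
per row / 16 [0.0009 0.0006 0.0284] [ 0.0053 -0.0006  0.0016]
```

View pics/s13.png

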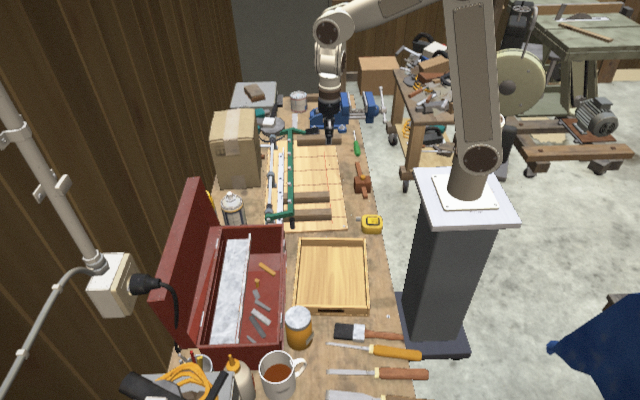

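Emit:
{"method": "arm_command", "body": {"moves": [0, 0, 0.03, 0.005, -0.001, 0.002, 0.9, 0, 0, 0.03, 0.005, -0.001, 0.002, 0.9, 0, 0, 0.03, 0.005, -0.001, 0.002, 0.9, 0, 0, 0.03, 0.005, -0.001, 0.002, 0.9, 0, 0, 0.03, 0.005, -0.001, 0.002, 0.9, 0, 0, 0.03, 0.005, -0.001, 0.002, 0.9, 0, 0, 0.03, 0.005, -0.001, 0.002, 0.9, 0, 0, 0.03, 0.005, -0.001, 0.002, 0.9, 0, 0, 0.03, 0.005, -0.001, 0.002, 0.9, 0, 0, 0.03, 0.005, -0.001, 0.002, 0.9, 0, 0, 0.03, 0.005, -0.001, 0.002, 0.9, 0, 0, 0.03, 0.005, -0.001, 0.002, 0.9, 0, 0, 0.03, 0.005, -0.001, 0.002, 0.9, 0, 0, 0, 0, 0, 0, 0.9]}}

```text
clock: 21.28
eef_pos: [0.4902, 0.2558, 0.3143]
tool_rot: [-0.49, 0.507, 0.481, 0.521]
ft_force: [0.3, 0.3, -0.2]
grip_width: 0.0288
```

```bash
python3 - <<'E'
from h import *
plan([.458,.301,0.26],-.068,3)
E
```

```text
t 21.28 eef [0.4902 0.2558 0.3143] F [ 0.3  0.3 -0.2] w 0.0288
total shift [0.0537 0.0359 0.043 ] rot [0.011  0.0062 0.0231] rows>= 1.86
per row / 3 [0.0179 0.012  0.0143] [0.0037 0.0021 0.0077]
```

Emit:
{"method": "arm_command", "body": {"moves": [0.013, 0.012, 0.0145, 0.004, 0.002, 0.008, 0.9, 0.015, 0.012, 0.0145, 0.004, 0.002, 0.008, 0.9, 0.018, 0.012, 0.0145, 0.004, 0.002, 0.008, 0.9, 0, 0, 0, 0, 0, 0, 0.9]}}

```text
clock: 21.62
eef_pos: [0.4584, 0.3062, 0.2675]
tool_rot: [-0.483, 0.515, 0.483, 0.518]
ft_force: [-0.5, -0.7, -2.0]
grip_width: 0.029
```

```bash
python3 - <<'E'
from h import *
plan([.458,.301,0.194],-.068,4)
snap('side','s14')
E
```

```text
t 21.62 eef [0.4584 0.3062 0.2675] F [-0.5 -0.7 -2. ] w 0.029
total shift [ 0.0735  0.0004 -0.0054] rot [0.0014 0.0031 0.0038] rows>= 1.77
per row / 4 [ 0.0184  0.0001 -0.0014] [0.0004 0.0008 0.0009]
```

View pics/s14.png

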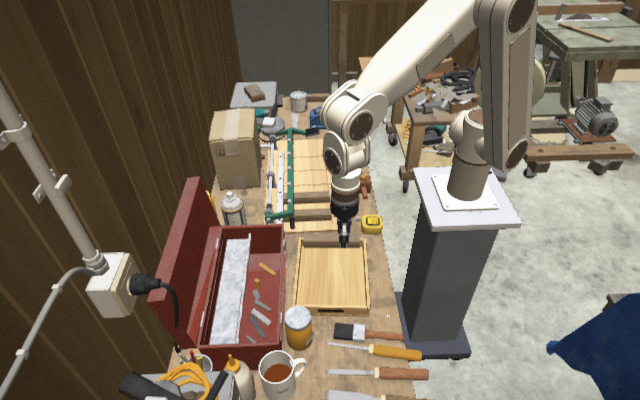

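Emit:
{"method": "arm_command", "body": {"moves": [0.0185, 0, -0.001, 0, 0.001, 0.001, 0.9, 0.0185, 0, -0.001, 0, 0.001, 0.001, 0.9, 0.0185, 0, -0.001, 0, 0.001, 0.001, 0.9, 0.016, 0, -0.001, 0, 0, 0, 0.9, 0.002, 0, 0, 0, 0, 0, 0.9]}}

```text
clock: 22.08
eef_pos: [0.4652, 0.3009, 0.199]
tool_rot: [-0.485, 0.512, 0.48, 0.522]
ft_force: [-0.4, 0.3, -1.1]
grip_width: 0.029
```

```bash
python3 - <<'E'
from h import *
plan([.458,.301,0.192],-.068,1)
snap('side','s15')
i=cv2.imread('pics/s15.png'); cv2.imwrite('pics/s15z.png',cv2.resize(i[200:325,275:400],None,fx=4.5,fy=4.5,interpolation=cv2.INTER_CUBIC))
E
```

```text
t 22.08 eef [0.4652 0.3009 0.199 ] F [-0.4  0.3 -1.1] w 0.029
total shift [ 0.0069  0.0073 -0.0004] rot [-0.0007  0.0057  0.016 ] rows>= 0.24
per row / 1 [ 0.0069  0.0073 -0.0004] [-0.0007  0.0057  0.016 ]
```

View pics/s15z.png

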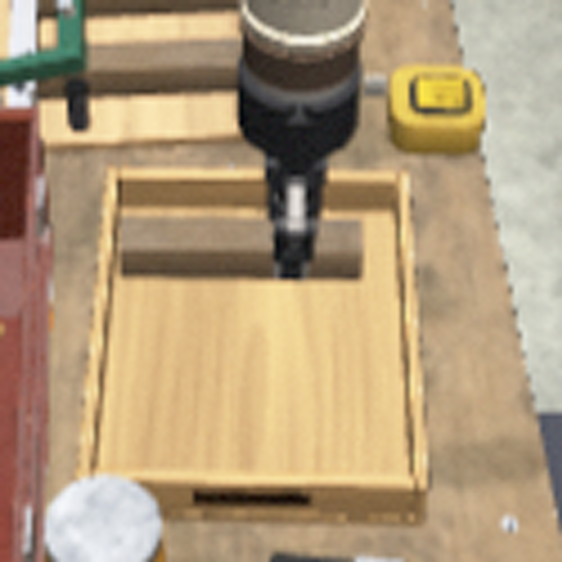

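Emit:
{"method": "arm_command", "body": {"moves": [0.003, 0.005, 0, 0, 0.002, 0.006, 0.9, 0.004, 0.005, 0, 0, 0.002, 0.006, 0.9, 0.002, 0.004, 0, 0, 0.002, 0, 0.9, 0, 0, 0, 0, 0, 0, 0.0, 0, 0, 0, 0, 0, 0, 0.0, 0, 0, 0, 0, 0, 0, 0.0, 0, 0, 0, 0, 0, 0, 0.0, -0.015, 0, 0, 0, 0, 0, 0.0, -0.03, 0, 0, 0, 0, 0, 0.0, -0.03, 0, 0, 0, 0, 0, 0.0, -0.03, 0, 0, 0, 0, 0, 0.0]}}

```text
clock: 23.05
eef_pos: [0.4498, 0.3008, 0.298]
tool_rot: [-0.483, 0.518, 0.481, 0.516]
ft_force: [0.5, 0.6, -0.1]
grip_width: 0.0424
```

```bash
python3 - <<'E'
from h import *
snap('side','s16'); snap('top','t16')
plan([0.53,.0275,0.27],YAW,9)
i=cv2.imread('pics/s16.png'); cv2.imwrite('pics/s16z.png',cv2.resize(i[150:325,240:400],None,fx=3.4,fy=3.4,interpolation=cv2.INTER_CUBIC))
E
```

```text
t 23.15 eef [0.452  0.3023 0.3032] F [-0.1  0.  -0.4] w 0.0429
total shift [ 0.0331 -0.0967 -0.2688] rot [-0.086   0.004   0.0113] rows>= 6.9
per row / 9 [ 0.0037 -0.0107 -0.0299] [-0.0096  0.0004  0.0013]
```

View pics/s16z.png

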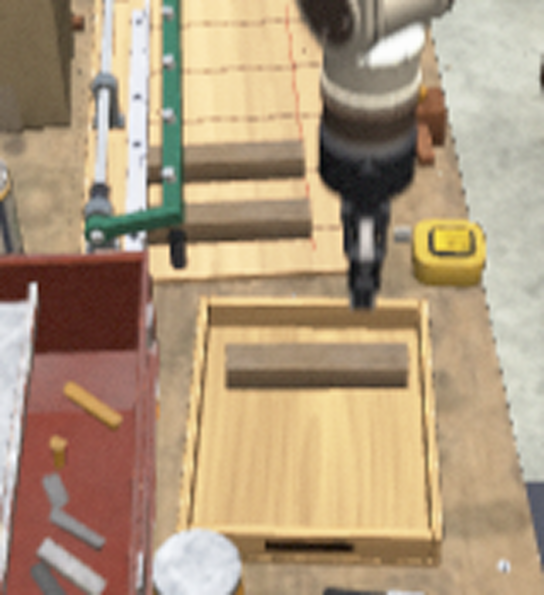

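Blank C lies flat in the tray. Next blank A.

```bash
python3 - <<'E'
from h import *
plan([0.53,.1157,0.27],YAW,6)
E
```

```text
t 23.15 eef [0.452  0.3023 0.3032] F [-0.1  0.  -0.4] w 0.0429
total shift [ 0.0334 -0.0905 -0.1808] rot [-0.086   0.004   0.0113] rows>= 4.91
per row / 6 [ 0.0056 -0.0151 -0.0301] [-0.0143  0.0007  0.0019]
```

Emit:
{"method": "arm_command", "body": {"moves": [0, -0.01, -0.032, -0.014, 0, 0.002, -0.4, 0, -0.01, -0.032, -0.014, 0, 0.002, -0.4, 0, -0.01, -0.032, -0.014, 0, 0.002, -0.4, 0.005, -0.012, -0.032, -0.014, 0, 0.002, -0.4, 0.01, -0.012, -0.032, -0.014, 0, 0.002, -0.4, 0.01, -0.012, -0.022, -0.014, 0, 0, -0.4, 0, 0, 0, 0, 0, 0, -0.4]}}

```text
clock: 23.73
eef_pos: [0.5155, 0.1153, 0.2795]
tool_rot: [0.508, -0.487, -0.506, -0.499]
ft_force: [-0.0, 0.1, 0.9]
grip_width: 0.0601
```

```bash
python3 - <<'E'
from h import *
plan([0.53,.1157,0.19],YAW,4)
E
```

```text
t 23.73 eef [0.5155 0.1153 0.2795] F [-0.   0.1  0.9] w 0.0601
total shift [ 0.0897 -0.0133 -0.0009] rot [0.0116 0.0094 0.0135] rows>= 2.17
per row / 4 [ 0.0224 -0.0033 -0.0002] [0.0029 0.0023 0.0034]
```

Emit:
{"method": "arm_command", "body": {"moves": [0.0225, -0.003, 0, 0.003, 0.002, 0.003, -0.4, 0.0225, -0.003, 0, 0.003, 0.002, 0.003, -0.4, 0.0225, -0.003, 0, 0.003, 0.002, 0.003, -0.4, 0.021, -0.003, 0, 0.003, 0.002, 0.003, -0.4, 0, 0, 0, 0, 0, 0, -0.4]}}

```text
clock: 24.15
eef_pos: [0.53, 0.1148, 0.1888]
tool_rot: [0.503, -0.496, -0.502, -0.5]
ft_force: [-0.8, 0.3, -0.2]
grip_width: 0.0599
```

```bash
python3 - <<'E'
from h import *
snap('side','s17'); 
plan([0.53,.1157,0.19],YAW,1)
i=cv2.imread('pics/s17.png'); cv2.imwrite('pics/s17z.png',cv2.resize(i[115:245,255:385],None,fx=4.5,fy=4.5,interpolation=cv2.INTER_CUBIC))
E
```

```text
t 24.2 eef [0.5302 0.115  0.1904] F [0.3 0.2 0. ] w 0.0598
total shift [0.0004 0.0002 0.0007] rot [-0.0067  0.0036  0.0068] rows>= 0.08
per row / 1 [0.0004 0.0002 0.0007] [-0.0067  0.0036  0.0068]
```

View pics/s17z.png

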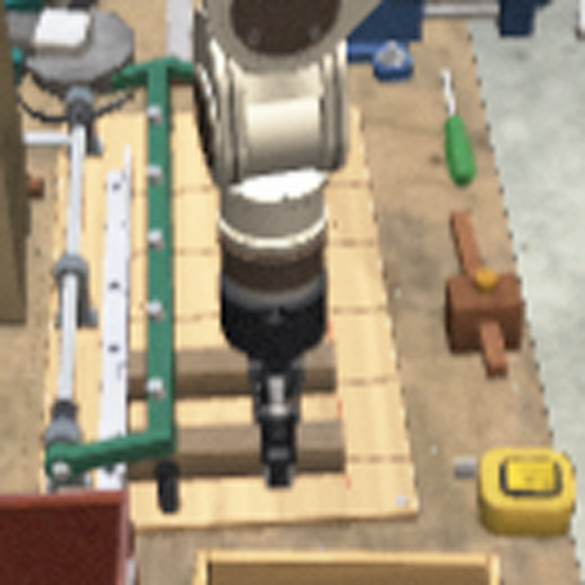

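The fingers straddle blank A. Grip, draw out and lift.

Emit:
{"method": "arm_command", "body": {"moves": [0, 0, 0, 0, 0, 0, 0.9, 0, 0, 0, 0, 0, 0, 0.9, 0, 0, 0, 0, 0, 0, 0.9, 0, 0, 0, 0, 0, 0, 0.9, 0, 0, 0, 0, 0, 0, 0.9, 0, 0.01, 0, 0, 0, 0, 0.9, 0, 0.015, 0, 0, 0, 0, 0.9, 0, 0.02, 0, 0, 0, 0, 0.9, 0, 0.012, 0, 0, 0, 0, 0.9, 0, 0, 0, 0, 0, 0, 0.9]}}

```text
clock: 25.03
eef_pos: [0.4736, 0.1164, 0.1978]
tool_rot: [0.506, -0.49, -0.499, -0.504]
ft_force: [-0.7, 1.0, -1.0]
grip_width: 0.029
```

```bash
python3 - <<'E'
from h import *
snap('side','s18'); 
plan([0.47,.1157,0.29],YAW,4)
i=cv2.imread('pics/s18.png'); cv2.imwrite('pics/s18z.png',cv2.resize(i[115:245,255:385],None,fx=4.5,fy=4.5,interpolation=cv2.INTER_CUBIC))
E
```

```text
t 25.08 eef [0.4748 0.1166 0.1981] F [0.1 0.8 0.3] w 0.0293
total shift [-0.092   0.0028 -0.0001] rot [-0.0051  0.0074  0.0222] rows>= 2.21
per row / 4 [-0.023   0.0007 -0.    ] [-0.0013  0.0019  0.0055]
```

View pics/s18z.png

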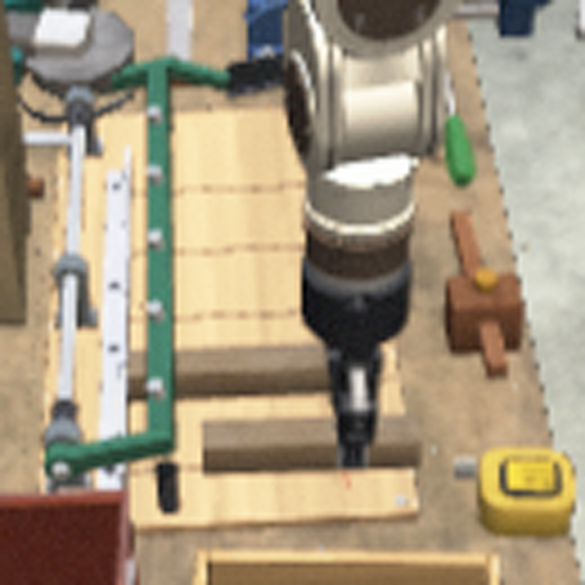

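Emit:
{"method": "arm_command", "body": {"moves": [-0.023, 0, 0, 0, 0.002, 0.005, 0.9, -0.028, 0, 0, 0, 0.002, 0.005, 0.9, -0.03, 0, 0, 0, 0.002, 0.005, 0.9, -0.02, 0, 0, 0, 0.002, 0.005, 0.9]}}

```text
clock: 25.42
eef_pos: [0.4742, 0.1159, 0.2998]
tool_rot: [-0.502, 0.499, 0.503, 0.496]
ft_force: [0.5, 0.2, -0.3]
grip_width: 0.0287
```

```bash
python3 - <<'E'
from h import *
plan([0.455,.362,0.29],-.068,9)
E
```

```text
t 25.42 eef [0.4742 0.1159 0.2998] F [ 0.5  0.2 -0.3] w 0.0287
total shift [0.0093 0.0166 0.2463] rot [ 0.0788 -0.0024 -0.0031] rows>= 5.92
per row / 9 [0.001  0.0018 0.0274] [ 0.0088 -0.0003 -0.0003]
```

Emit:
{"method": "arm_command", "body": {"moves": [0, 0.002, 0.028, 0.009, 0, 0, 0.9, 0, 0.002, 0.028, 0.009, 0, 0, 0.9, 0, 0.002, 0.028, 0.009, 0, 0, 0.9, 0, 0.002, 0.028, 0.009, 0, 0, 0.9, 0, 0.002, 0.028, 0.009, 0, 0, 0.9, 0, 0.002, 0.028, 0.009, 0, 0, 0.9, 0, 0.002, 0.028, 0.009, 0, 0, 0.9, 0, 0.002, 0.025, 0.009, 0, 0, 0.9, 0, 0.002, 0.02, 0.008, 0, 0, 0.9, 0, 0, 0, 0, 0, 0, 0.9]}}

```text
clock: 26.25
eef_pos: [0.4771, 0.3715, 0.3165]
tool_rot: [-0.483, 0.507, 0.474, 0.533]
ft_force: [0.3, -0.9, -0.1]
grip_width: 0.0287
```

```bash
python3 - <<'E'
from h import *
plan([0.455,.362,0.23],-.068,4)
E
```

```text
t 26.25 eef [0.4771 0.3715 0.3165] F [ 0.3 -0.9 -0.1] w 0.0287
total shift [ 0.0855  0.0241 -0.0128] rot [-0.0144  0.0176  0.0339] rows>= 2.15
per row / 4 [ 0.0214  0.006  -0.0032] [-0.0036  0.0044  0.0085]
```

Emit:
{"method": "arm_command", "body": {"moves": [0.021, 0.006, -0.003, -0.003, 0.005, 0.009, 0.9, 0.021, 0.006, -0.003, -0.003, 0.005, 0.009, 0.9, 0.021, 0.006, -0.003, -0.003, 0.005, 0.009, 0.9, 0.021, 0.006, -0.003, -0.003, 0.005, 0.009, 0.9, 0, 0, 0, 0, 0, 0, 0.9]}}

```text
clock: 26.67
eef_pos: [0.4587, 0.3664, 0.2333]
tool_rot: [-0.484, 0.513, 0.482, 0.52]
ft_force: [-0.2, -0.5, -1.5]
grip_width: 0.0287
```

```bash
python3 - <<'E'
from h import *
plan([0.455,.362,0.192],-.068,3)
snap('side','s19')
i=cv2.imread('pics/s19.png'); cv2.imwrite('pics/s19z.png',cv2.resize(i[200:325,275:400],None,fx=4.5,fy=4.5,interpolation=cv2.INTER_CUBIC))
E
```

```text
t 26.67 eef [0.4587 0.3664 0.2333] F [-0.2 -0.5 -1.5] w 0.0287
total shift [ 0.0412  0.0038 -0.0049] rot [0.0011 0.0066 0.0092] rows>= 1.0
per row / 3 [ 0.0137  0.0013 -0.0016] [0.0004 0.0022 0.0031]
```

View pics/s19z.png

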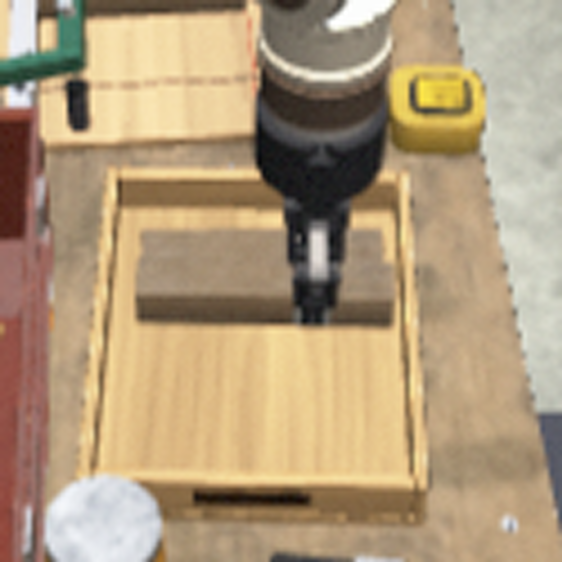

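Emit:
{"method": "arm_command", "body": {"moves": [0.015, 0.001, -0.001, 0, 0.002, 0.003, 0.9, 0.015, 0.001, -0.001, 0, 0.002, 0.003, 0.9, 0.011, 0.001, 0, 0, 0, 0, 0.9, 0.003, 0, 0, 0, 0, 0, 0.9]}}

```text
clock: 27.05
eef_pos: [0.4632, 0.3678, 0.1977]
tool_rot: [-0.483, 0.508, 0.481, 0.526]
ft_force: [-0.6, -0.9, -1.5]
grip_width: 0.0286
```

```bash
python3 - <<'E'
from h import *
plan([0.455,.362,0.192],-.068,3)
snap('side','s20')
i=cv2.imread('pics/s20.png'); cv2.imwrite('pics/s20z.png',cv2.resize(i[200:325,275:400],None,fx=4.5,fy=4.5,interpolation=cv2.INTER_CUBIC))
E
```

```text
t 27.05 eef [0.4632 0.3678 0.1977] F [-0.6 -0.9 -1.5] w 0.0286
total shift [ 0.0055  0.0079 -0.0064] rot [-0.0016  0.0155  0.0192] rows>= 0.28
per row / 3 [ 0.0018  0.0026 -0.0021] [-0.0005  0.0052  0.0064]
```

View pics/s20z.png

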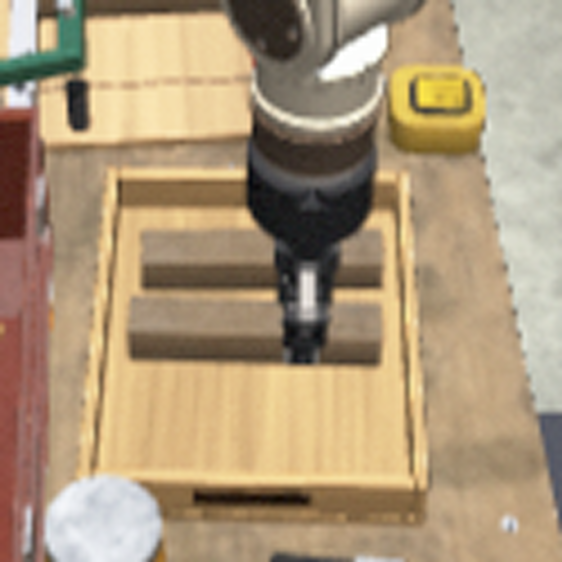

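Emit:
{"method": "arm_command", "body": {"moves": [0.003, 0.003, 0, 0, 0.005, 0.007, 0.9, 0.004, 0.003, 0, 0, 0.005, 0.007, 0.9, 0.002, 0.001, 0, 0, 0, 0, 0.9, 0, 0, 0, 0, 0, 0, 0.05, 0, 0, 0, 0, 0, 0, 0.05, 0, 0, 0, 0, 0, 0, 0.05, 0, 0, 0, 0, 0, 0, 0.05, -0.015, 0, 0, 0, 0, 0, 0.05, -0.03, 0, 0, 0, 0, 0, 0.05, -0.03, 0, 0, 0, 0, 0, 0.05, -0.03, 0, 0, 0, 0, 0, 0.0]}}

```text
clock: 28.02
eef_pos: [0.4547, 0.3672, 0.2935]
tool_rot: [-0.482, 0.518, 0.482, 0.517]
ft_force: [0.3, 0.7, 0.7]
grip_width: 0.0426
```

```bash
python3 - <<'E'
from h import *
snap('side','s21')
plan([0.525,.0275,0.27],YAW,10)
i=cv2.imread('pics/s21.png'); cv2.imwrite('pics/s21z.png',cv2.resize(i[150:325,240:400],None,fx=3.4,fy=3.4,interpolation=cv2.INTER_CUBIC))
E
```

```text
t 28.07 eef [0.4563 0.3686 0.301 ] F [1.8 1.1 4.3] w 0.0428
total shift [ 0.0292 -0.0921 -0.3357] rot [-0.0857  0.0068  0.0077] rows>= 8.38
per row / 10 [ 0.0029 -0.0092 -0.0336] [-0.0086  0.0007  0.0008]
```

View pics/s21z.png

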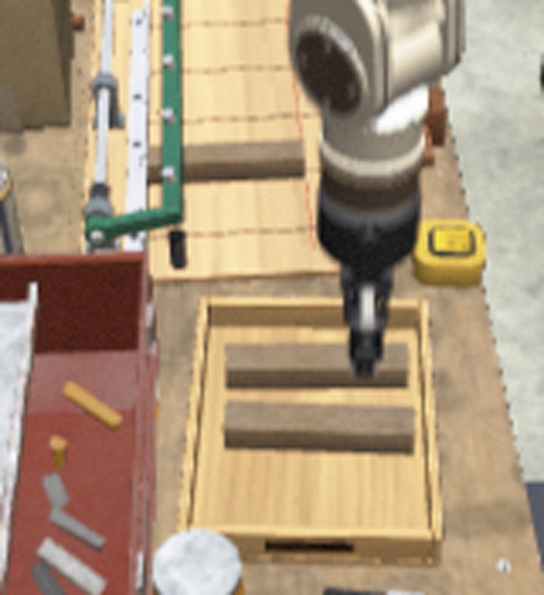

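Two are in the tray. Blank B is still seated on line 2.

Emit:
{"method": "arm_command", "body": {"moves": [0, -0.008, -0.034, -0.009, 0, 0, -0.4, 0, -0.008, -0.034, -0.009, 0, 0, -0.4, 0, -0.008, -0.034, -0.009, 0, 0, -0.4, 0, -0.008, -0.034, -0.009, 0, 0, -0.4, 0, -0.008, -0.034, -0.009, 0, 0, -0.4, 0, -0.008, -0.034, -0.009, 0, 0, -0.4, 0, -0.008, -0.034, -0.009, 0, 0, -0.4, 0.005, -0.008, -0.034, -0.009, 0, 0.002, -0.4, 0.01, -0.008, -0.034, -0.009, 0, 0.002, -0.4, 0.01, -0.008, -0.025, -0.005, 0, 0.002, -0.4, 0, 0, 0, 0, 0, 0, -0.4]}}

```text
clock: 28.98
eef_pos: [0.5345, 0.0268, 0.282]
tool_rot: [0.51, -0.481, -0.504, -0.504]
ft_force: [0.2, 1.0, -0.9]
grip_width: 0.0593
```

```bash
python3 - <<'E'
from h import *
plan([0.53,.0275,0.19],YAW,4)
E
```

```text
t 28.98 eef [0.5345 0.0268 0.282 ] F [ 0.2  1.  -0.9] w 0.0593
total shift [ 0.0918  0.0072 -0.0008] rot [0.0137 0.0178 0.0296] rows>= 2.21
per row / 4 [ 0.023   0.0018 -0.0002] [0.0034 0.0045 0.0074]
```

Emit:
{"method": "arm_command", "body": {"moves": [0.022, 0.003, 0, 0.003, 0.005, 0.008, -0.4, 0.022, 0.003, 0, 0.003, 0.005, 0.008, -0.4, 0.022, 0.002, 0, 0.003, 0.004, 0.007, -0.4, 0.022, 0.002, 0, 0.003, 0.002, 0.006, -0.4, 0.002, 0, 0, 0, 0, 0, -0.4]}}

```text
clock: 29.4
eef_pos: [0.5284, 0.0257, 0.1924]
tool_rot: [0.504, -0.494, -0.501, -0.5]
ft_force: [-1.1, -0.5, 0.1]
grip_width: 0.0599
```

```bash
python3 - <<'E'
from h import *
snap('side','s22'); 
plan([0.53,.0275,0.19],YAW,1)
i=cv2.imread('pics/s22.png'); cv2.imwrite('pics/s22z.png',cv2.resize(i[115:245,255:385],None,fx=4.5,fy=4.5,interpolation=cv2.INTER_CUBIC))
E
```

```text
t 29.45 eef [0.5291 0.0258 0.1937] F [-0.1  0.6 -0. ] w 0.0598
total shift [ 0.0037 -0.0009  0.0016] rot [-0.0051  0.0027  0.0116] rows>= 0.1
per row / 1 [ 0.0037 -0.0009  0.0016] [-0.0051  0.0027  0.0116]
```

View pics/s22z.png

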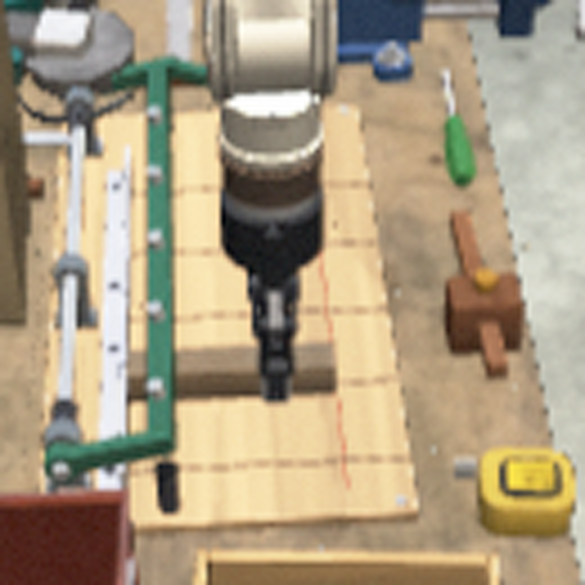

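The fingers straddle blank B. Grip, draw out and lift.

Emit:
{"method": "arm_command", "body": {"moves": [0.002, 0, 0, 0, 0, 0, 0.9, 0, 0, 0, 0, 0, 0, 0.9, 0, 0, 0, 0, 0, 0, 0.9, 0, 0, 0, 0, 0, 0, 0.9, 0, 0, 0, 0, 0, 0, 0.9, 0, 0.01, 0, 0, 0, 0, 0.9, 0, 0.015, 0, 0, 0, 0, 0.9, 0, 0.02, 0, 0, 0, 0, 0.9, 0, 0.012, 0, 0, 0, 0, 0.9, 0, 0, 0, 0, 0, 0, 0.9]}}

```text
clock: 30.28
eef_pos: [0.4745, 0.0268, 0.1985]
tool_rot: [0.509, -0.489, -0.497, -0.505]
ft_force: [-0.5, -0.4, -1.2]
grip_width: 0.0285
```

Emit:
{"method": "arm_command", "body": {"moves": [-0.015, 0.002, 0, 0, 0.001, 0.005, 0.9, -0.025, 0, 0, 0, 0.001, 0.005, 0.9, -0.03, 0, 0, 0, 0.001, 0.005, 0.9, -0.03, 0, 0, 0, 0.001, 0.005, 0.9]}}

```text
clock: 30.62
eef_pos: [0.4695, 0.0265, 0.2977]
tool_rot: [-0.503, 0.497, 0.504, 0.496]
ft_force: [1.2, -0.1, -1.4]
grip_width: 0.0289
```

```bash
python3 - <<'E'
from h import *
snap('side','s23'); 
plan([0.455,.425,0.29],-.068,14)
i=cv2.imread('pics/s23.png'); cv2.imwrite('pics/s23z.png',cv2.resize(i[115:245,255:385],None,fx=4.5,fy=4.5,interpolation=cv2.INTER_CUBIC))
E
```

```text
t 30.67 eef [0.4719 0.0266 0.3041] F [ 1.5 -0.6  2.7] w 0.0293
total shift [0.0141 0.0119 0.3986] rot [0.0811 0.0007 0.0093] rows>= 9.57
per row / 14 [0.001  0.0008 0.0285] [0.0058 0.0001 0.0007]
```

View pics/s23z.png

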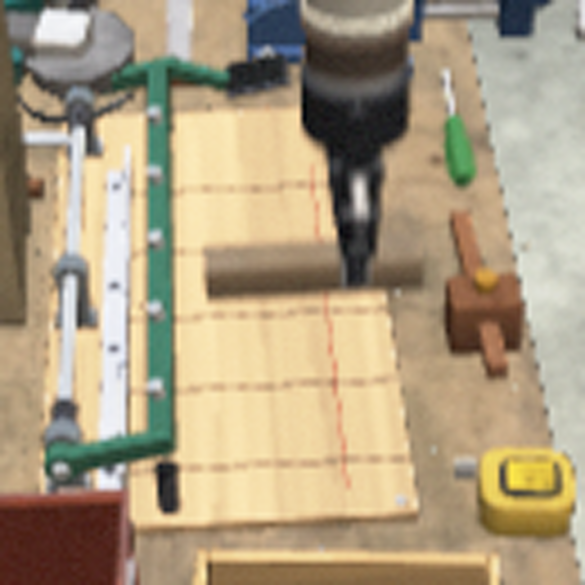

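Emit:
{"method": "arm_command", "body": {"moves": [0, 0.001, 0.028, 0.006, 0, 0.001, 0.9, 0, 0.001, 0.028, 0.006, 0, 0.001, 0.9, 0, 0.001, 0.028, 0.006, 0, 0.001, 0.9, 0, 0.001, 0.028, 0.006, 0, 0.001, 0.9, 0, 0.001, 0.028, 0.006, 0, 0.001, 0.9, 0, 0.001, 0.028, 0.006, 0, 0.001, 0.9, 0, 0.001, 0.028, 0.006, 0, 0.001, 0.9, 0, 0.001, 0.028, 0.006, 0, 0.001, 0.9, 0, 0.001, 0.028, 0.006, 0, 0.001, 0.9, 0, 0.001, 0.028, 0.006, 0, 0.001, 0.9, 0, 0.001, 0.028, 0.006, 0, 0.001, 0.9, 0, 0.001, 0.028, 0.006, 0, 0.001, 0.9, 0, 0.001, 0.028, 0.006, 0, 0.001, 0.9, 0, 0, 0, 0, 0, 0, 0.9]}}

```text
clock: 31.83
eef_pos: [0.4838, 0.4126, 0.3216]
tool_rot: [-0.485, 0.503, 0.475, 0.535]
ft_force: [0.8, 0.4, -1.1]
grip_width: 0.0291
```

```bash
python3 - <<'E'
from h import *
plan([0.458,.425,0.23],-.068,4)
E
```

```text
t 31.83 eef [0.4838 0.4126 0.3216] F [ 0.8  0.4 -1.1] w 0.0291
total shift [0.0907 0.0304 0.0083] rot [-0.0092  0.0234  0.0403] rows>= 2.3
per row / 4 [0.0227 0.0076 0.0021] [-0.0023  0.0059  0.0101]
```

Emit:
{"method": "arm_command", "body": {"moves": [0.022, 0.0075, 0.002, -0.002, 0.006, 0.01, 0.9, 0.022, 0.0075, 0.002, -0.002, 0.006, 0.01, 0.9, 0.022, 0.0075, 0.002, -0.002, 0.006, 0.01, 0.9, 0.022, 0.0075, 0.002, -0.002, 0.006, 0.01, 0.9, 0, 0, 0, 0, 0, 0, 0.9]}}

```text
clock: 32.25
eef_pos: [0.46, 0.4298, 0.2337]
tool_rot: [-0.484, 0.511, 0.483, 0.521]
ft_force: [-0.6, -0.2, -2.3]
grip_width: 0.0287
```

```bash
python3 - <<'E'
from h import *
plan([0.458,.425,0.192],-.068,3)
snap('side','s24')
i=cv2.imread('pics/s24.png'); cv2.imwrite('pics/s24z.png',cv2.resize(i[200:325,275:400],None,fx=4.5,fy=4.5,interpolation=cv2.INTER_CUBIC))
E
```

```text
t 32.25 eef [0.46   0.4298 0.2337] F [-0.6 -0.2 -2.3] w 0.0287
total shift [ 0.0417  0.0021 -0.0053] rot [0.0027 0.0098 0.0105] rows>= 1.01
per row / 3 [ 0.0139  0.0007 -0.0018] [0.0009 0.0033 0.0035]
```

View pics/s24z.png

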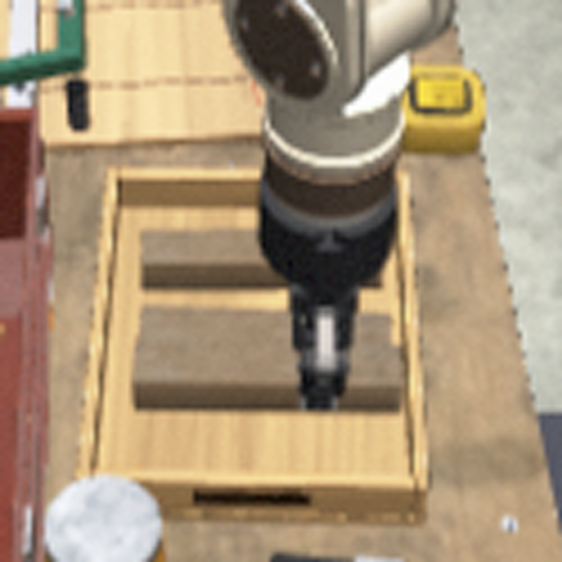

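Emit:
{"method": "arm_command", "body": {"moves": [0.015, -0.001, -0.001, 0.001, 0.004, 0.004, 0.9, 0.015, -0.001, -0.001, 0.001, 0.004, 0.004, 0.9, 0.011, 0, 0, 0, 0.002, 0.002, 0.9, 0.003, 0, 0, 0, 0, 0, 0.9]}}

```text
clock: 32.63
eef_pos: [0.4679, 0.4291, 0.1945]
tool_rot: [-0.483, 0.512, 0.481, 0.523]
ft_force: [0.1, -1.2, -0.6]
grip_width: 0.0289
```

```bash
python3 - <<'E'
from h import *
plan([0.46,.425,0.192],-.068,3)
snap('side','s25')
i=cv2.imread('pics/s25.png'); cv2.imwrite('pics/s25z.png',cv2.resize(i[200:325,275:400],None,fx=4.5,fy=4.5,interpolation=cv2.INTER_CUBIC))
E
```

```text
t 32.63 eef [0.4679 0.4291 0.1945] F [ 0.1 -1.2 -0.6] w 0.0289
total shift [ 0.0024  0.0076 -0.0047] rot [-0.0022  0.0098  0.0123] rows>= 0.22
per row / 3 [ 0.0008  0.0025 -0.0016] [-0.0007  0.0033  0.0041]
```

View pics/s25z.png

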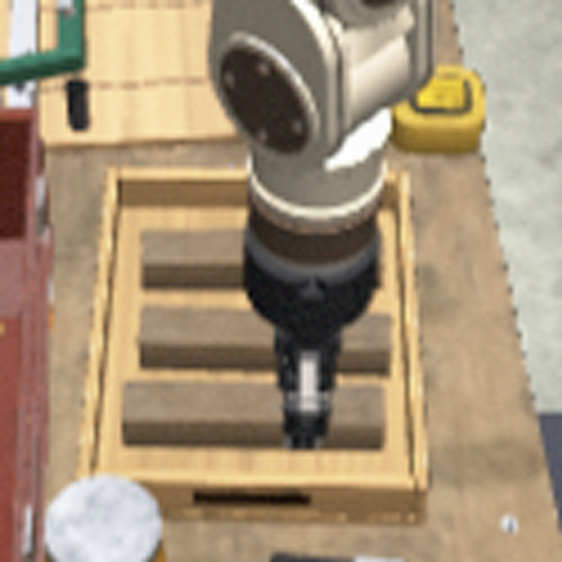

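Down in the tray. Release and retreat.

Emit:
{"method": "arm_command", "body": {"moves": [0.003, 0.002, 0, 0, 0.003, 0.004, 0.9, 0.002, 0.002, 0, 0, 0.003, 0.004, 0.9, 0, 0, 0, 0, 0, 0, 0.05, 0, 0, 0, 0, 0, 0, 0.05, 0, 0, 0, 0, 0, 0, 0.05, 0, 0, 0, 0, 0, 0, 0.05, -0.015, 0, 0, 0, 0, 0, 0.05, -0.03, 0, 0, 0, 0, 0, 0.05, -0.03, 0, 0, 0, 0, 0, 0.05, -0.03, 0, 0, 0, 0, 0, 0.05, -0.03, 0, -0.03, 0, 0, 0, 0, 0, 0, -0.035, 0, 0, 0, 0, 0, 0, -0.035, 0, 0, 0, 0, 0, 0, -0.035, 0, 0, 0, 0, 0, 0, -0.035, 0, 0, 0, 0, 0, 0, -0.035, 0, 0, 0, 0, 0, 0, -0.035, 0, 0, 0, 0, 0, 0, -0.035, 0, 0, 0, 0, 0, 0, 0, 0, 0, 0, 0]}}

```text
clock: 34.27
eef_pos: [0.4423, 0.1487, 0.333]
tool_rot: [-0.485, 0.508, 0.483, 0.522]
ft_force: [-1.6, 0.1, -0.0]
grip_width: 0.0429
```

```bash
python3 - <<'E'
from h import *
a=snap('side','s26');b=snap('top','t26')
o=bot.get_obs();print(o['eef_pos'],o['ft_force'],o['clock'])
s=cv2.imread('pics/s26.png');t=cv2.imread('pics/t26.png')
A=cv2.resize(s[115:325,240:400],None,fx=2.4,fy=2.4,interpolation=cv2.INTER_CUBIC);B=cv2.resize(t[120:270,150:500],(390,167),interpolation=cv2.INTER_CUBIC)
c=np.zeros((504,780,3),np.uint8);c[:A.shape[0],:A.shape[1]]=A;c[:167,386:776]=B;cv2.imwrite('pics/f.png',c)
E
```

```text
[0.44337009 0.15205353 0.33342352] [0.92042969 0.09409316 0.11043411] 34.3667
```

View pics/f.png

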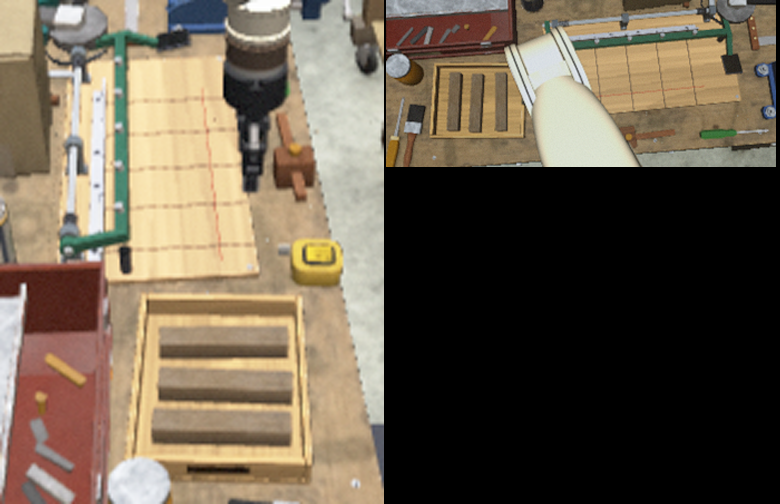

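View pics/t26.png

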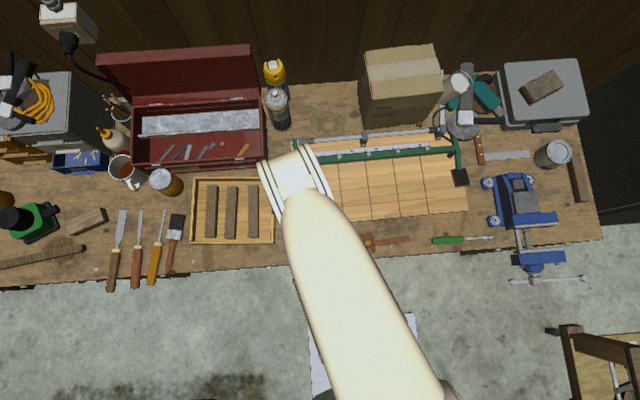

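All three blanks lie flat in the tray (top view columns 211, 231 and 252). The pedal is up, and the bench items I can see are where they started.

```bash
python3 -c "
from workcell import bot
print(bot.job_done())"
```

```text
the job is handed in; nothing more can be done
None
```

The job is handed in. Three blanks were present. I set them square and flush on stations 1, 2 and 4, pressed the pedal to its stop for about half a second, then moved all three into the tray. Hand-in came at about 34 s on the robot clock; it reports no verdict.

**Row before and during the press:** The blank outlines projected into the top camera lay on the blanks to about 1–2 mm. In the side camera, blanks and lines were both offset by the same calibration bias of roughly 1–3 mm. The front ends lined up with the red line in both views, and the arm felt each blank meet the fence. I could not see the fence end itself, because the beam hides it.

**Pedal:** The fingertips went down about 33 mm and the force jumped to 43 N at the stop. It then held at about 18 N, and the side view showed the beam down on the blanks. The pad was back up in the later pictures.

**End state:** The last pictures show all three blanks lying flat inside the tray and the gripper clear of everything. The jar, gauge and screwdriver look unmoved in the top view, as does the tape measure in the side view (the arm hid it in the last top picture).

**Off plan:** The first approach stopped short because the last joint reached its range limit, so I used the half-turned grasp from then on. While sliding in, two blanks pressed briefly on the board, with about 49 N and 42 N showing at the wrist. That load came through the gripped blanks, not the arm or gripper body.

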